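# Vent the test rig and pack up the fittings case

### The job

Pack up after the pressure test: first vent the rig by setting its valve lever half open (45 degrees between across and along the pipe) and leave it so, then put the spanner that lies across the case flat into the tool trough on the hinge side and every loose brass fitting (caps, elbows, tee - as many as there are) into the wide trough. When everything is in and nothing stands above the rim, shut the lid fully; leave the other things on the bench where they are.

Things in the scene. Friction and masses are not known exactly. Their poses are not given: they have to be found in the camera images.
- case: flat black plastic kit case fixed on the bench, 200 mm (local x) by 280 mm (local y), rim 50 mm above the bench, walls and floor 6 mm thick. Origin under its middle on the bench; local +x points to the hinge side. A 5 mm divider as high as the rim runs along local y, centred at x = +8 mm, and parts it into a wide trough away from the hinge and a tool trough beside the hinge.
- wide_trough (a point): middle of the wide trough's floor (case x = -44 mm, y = 0, z = 6 mm). Inside it measures 99 mm along the case's x and 268 mm along its y, 44 mm deep. For the brass fittings.
- tool_trough (a point): middle of the tool trough's floor (case x = +52 mm, y = 0, z = 6 mm), beside the hinge. Inside it measures 83 mm along the case's x and 268 mm along its y, 44 mm deep. For the spanner.
- lid (a joint): the case's lid, a panel 200 by 280 by 8 mm, in rad: 0 = fully shut on the rim, grows as it opens; it starts leaning back open at 1.7 to 2.0 (stop at 2.1). Its hinge is stiff (about 0.5 N m), so it stays wherever it is left and has to be pushed all the way down.
- lid_hinge (a point): middle of the hinge line, at local x = +100 mm, y = 0, z = 50.5 mm of the case; the hinge runs along the case's local y. Shut, the lid reaches from here 200 mm along the case's -x.
- lid_edge (a point): middle of the lid's free edge, 200 mm from the hinge, half way through its thickness.
- rig: pipe test rig fixed on the bench: dark steel base plate 110 by 170 by 12 mm, on it a 22 mm copper pipe (188 mm over its ends) along local y, centre 50 mm above the bench, with a brass ball valve in the middle (71 mm high, its stem to 88 mm). Origin on the bench under the valve's vertical stem axis.
- valve (a joint): the ball valve's lever, in rad: 0 = square across the pipe, pointing along the rig's local -x (shut); it turns clockwise seen from above to 1.571 = in line with the pipe, pointing along local +y (fully open). 0.785 is half open. Stays where it is left (friction about 0.25 N m). It starts between 0 and 0.45.
- valve_grip (a point): point to grip the lever: mid-width and mid-height of the lever, 85 mm from the stem axis, 97 mm above the bench. The lever is a straight bar 12 mm wide and 18 mm high with a red plastic sleeve, from the stem out to 110 mm.
- cap0: solid hexagonal brass pipe cap, 34 mm across flats, 28 mm high (one end has a 3 mm look-only boss), standing on its flat end. Origin at its middle, local z its axis; pairs of flats face along local x and at 60 and 120 degrees from it. May be absent.
- cap1: solid hexagonal brass pipe cap, 34 mm across flats, 28 mm high (one end has a 3 mm look-only boss), standing on its flat end. Origin at its middle, local z its axis; pairs of flats face along local x and at 60 and 120 degrees from it. May be absent.
- elbow0: square-bodied brass 90-degree elbow, two legs 24 mm square in section, lying flat (24 mm high). Origin in the middle of the corner block; the legs run along local +x and +y, each ending 28 mm from the origin; the corner's outer faces lie 12 mm out at -x and -y (40 mm overall each way). Local z is square to both legs. May be absent.
- elbow1: square-bodied brass 90-degree elbow, two legs 24 mm square in section, lying flat (24 mm high). Origin in the middle of the corner block; the legs run along local +x and +y, each ending 28 mm from the origin; the corner's outer faces lie 12 mm out at -x and -y (40 mm overall each way). Local z is square to both legs. May be absent.
- tee: square-bodied brass tee, legs 24 mm square in section, lying flat (24 mm high). Origin in the middle of the through bar, which runs 25 mm to each side along local x (50 mm in all); the branch runs along local +y to 28 mm from the origin, the bar's back face lies 12 mm out at -y; local z is up as it starts. May be absent.
- spanner: flat double-ended steel spanner, 200 mm long (local x), 10 mm thick, shaft 16 mm wide over the middle 130 mm, jaws 36 mm wide; about 0.22 kg. Origin at its middle (mid-thickness), local z up. It starts lying across the open case, bridging the wide trough, resting on the rim and the divider.
- tape: bystander: yellow tape measure, 62 by 34 mm and 58 mm high; leave it where it is.
- flux: bystander: steel flux tin, 60 mm across, 40 mm high; leave it where it is.
- screwdriver: bystander: screwdriver lying at the back; leave it where it is.
- roll: bystander: white tape roll, a ring 64 mm across and 18 mm high; leave it where it is.
- mug: bystander: white mug, 80 mm across, 90 mm high; leave it where it is.
- hammer: bystander: hammer lying at the right; leave it where it is.
- oilcan: bystander: grey bottle 56 mm across, 130 mm high; leave it where it is.
Mind the look-alikes: they are no part of the job. Leave any pink or purple look-alike of the cap0 alone.

How it is judged:
By the outcome, as a careful person would: the job done as asked, in the order asked, and still so for the second after the job is handed in, with the robot touching nothing.
Of cap0, cap1, elbow0, elbow1, tee only 3 to 5 are there at a start; the rules pass over those that are not, and their reading is None.
At some moment in a run one of cap0, cap1, elbow0, elbow1, tee may be knocked a few centimetres aside while the robot is not near it.
Once in a run the grip may slacken for a moment while it holds something.
It also fails if it takes over 210 s, if anything falls off the work surface, if the arm or the gripper's body presses on something with over 40 N, if the wrist force passes 120 N, or if a joint passes its speed limit or range.

### The arm

A 6-joint arm with a two-finger parallel gripper is mounted at the origin on the work surface. World frame = base frame: x ahead of the robot, y to its left, z up, the work surface at z = 0. Lengths are in mm, angles in rad, forces in N, time in s.
With the tool pointing down it reaches from about 300 to 775 mm from the base axis. Payload 14.6 kg.
Tool frame: the origin (TCP) lies midway between the tips of the shut fingers; the grasp point (between the pads) lies 19 mm behind it (manip.hold_point_z is the distance from the TCP to the grasp point, in mm); z points along the fingers, y is the direction in which the jaws open and shut (so a half turn about z gives the same grasp; the last joint's range is limited). The gripper opens to 94 mm and grips with 3 to 60 N. Pads are 16 mm wide; open, the fingers measure 119 mm over their backs; the gripper's body (75 mm by 177 mm) begins 78 mm behind the grasp point.
Start: joints at [-1.269, 0.3, 1.521, -0, 1.321, -0.067], TCP at [198.265, -513.011, 205.446] pointing down, gripper open.
Joint ranges: [-3.03, 3.03], [-0.79, 2.21], [0.23, 2.52], [-1.04, 4.18], [0, 3.07], [-2.55, 2.55]. Speed limits (rad/s): [2.22, 2.22, 2.57, 3.14, 3.14, 3.14].

### API

Orientations are given as [roll, pitch, yaw] about the fixed x, y, z axes, in that order (R = Rz(yaw) Ry(pitch) Rx(roll)).
In Python, from cell import manip gives the robot as it stands.
- The arm moves only by the shell command python3 -m crank 'ROWS' [OPENING] [FORCE]. ROWS is JSON, a list of rows, each an object with "offset": the shift along the world's x, y, z in m, a list of three; "spin": the turn about the world's z in degrees. In form: [{"offset": [dx, dy, dz], "spin": spin}, ...]. A call has exactly 8 rows; each row is the pose to reach, as a shift and turn from the pose measured when the call began; what a row does not reach only later rows make up. A row lasts 1/12 s, in which the tool goes at most 41.7 mm and 7.16 degrees, less where a joint would pass 70% of its speed; a pose out of reach is approached as far as the arm can. A call with a gripper value outside its range is refused whole. OPENING is the opening, from 0 (shut) to 1 (fully open), set as the call begins (- or left out, the last holds). The fingers move at their own pace and stop on an object; FORCE is the grip in N (left out, the last holds). Time passes only in rows, so rows that repeat a pose let the fingers close, or fill a call up. It gives the time, the measured TCP pose, the force and the opening at its end, in the units of the state.
- manip.read_state(): the state, without advancing time (a new reading comes with each control period).
- manip.camera(name): name is "scene" or "top" or "wrist"; returns a dict with "pixels" (400x640x3 uint8, red, green, blue), "fx", "fy", "cx", "cy" (pixels), "k1" (the pictures are not rectified: a ray, as slopes to the right and down, at radius r is drawn at 1 + k1 r^2 times it, then the intrinsics apply), "extrinsics" (4x4, takes a point from world to camera coordinates); the wrist camera has in their place "hand_eye" (4x4, takes a point from camera to tool coordinates, whose origin is the TCP and whose axes are the flange's). Camera axes: x right, y down, z forward; pixel columns grow to the right and rows downward; lengths in mm; the calibration is good to about 2 mm. A picture is of the moment at which its call begins: read the wrist's pose just before it. There is no depth.
- manip.sign_off(): hands the job in, once; it reports no verdict.
Trained networks look in a picture, given as the dict that the camera call returned (one of the last four; its "shot" number tells which), for a name from the list of things; names that differ only in an ending like _2 or _b are one class to them, and where a whole thing is asked for, a point or a joint stands for the part that bears it (a point fixed in the world has none). Each returns a list of dicts, best first, with "conf" (0 to 1); they miss things now and then, are a little off and sometimes report something else, mostly with a low value. They report only what shows in the picture. A call takes as long as a camera call. They do not tell look-alikes from the thing itself.
- manip.search_frame(picture, name): "location" ([x, y, z] in mm, in world coordinates, good to about 4 mm: the middle of the surface that is visible of it).
- manip.masks_of(picture, name): "mask" (400x640 bool, what is visible of it).
The state is a dict: "clock": time; "joints": joint angles; "qd": joint speeds; "effort": joint torques, N m; "eef_pos": TCP position; "eef_rot": TCP orientation; "wrist_force": force on the tool from outside, world axes, zero at the start; "moment": the same for the moment, N m; "finger_gap": finger opening in mm.
Only numpy, scipy, OpenCV 4.12 (cv2) and the standard library are available. Lean on these libraries where they do the work, as an engineer would, in place of code of your own. Each camera call takes 0.05 s, during which the arm holds its last target. There are 200 camera calls.

## Working session

There is one attempt and no reset: what is moved stays moved. The work goes in short steps, Python scripts to look and compute and a shell command to move; the robot and the scene stay as the last step left them, time stands still between calls to the robot, and variables do not carry over. Pictures are saved under pics/ and viewed, about 12 in all and at most 16, crops included, and the job is handed in when it is done.

```bash
ls; mkdir -p pics
cat > h.py <<'E'
import numpy as np, cv2
from cell import manip
from scipy.spatial.transform import Rotation as Ro
def shot(n,save=None):
    s=manip.read_state(); p=manip.camera(n)
    if n=='wrist':
        T=np.eye(4); T[:3,:3]=Ro.from_euler('xyz',s['eef_rot']).as_matrix(); T[:3,3]=s['eef_pos']
        p['c2w']=T@np.array(p['hand_eye'])
    else: p['c2w']=np.linalg.inv(np.array(p['extrinsics']))
    if save: cv2.imwrite('pics/'+save,p['pixels'][:,:,::-1])
    return p
def K(p): return np.array([[p['fx'],0,p['cx']],[0,p['fy'],p['cy']],[0,0,1.]])
def w(p,uv,z):
    "pixels -> world at height z"
    uv=np.atleast_2d(np.array(uv,float))
    n=cv2.undistortPoints(uv[:,None],K(p),np.array([p['k1'],0,0,0,0.]))[:,0]
    # cv2 model matches k1
    d=np.c_[n,np.ones(len(n))]@p['c2w'][:3,:3].T; o=p['c2w'][:3,3]
    return o+d*((z-o[2])/d[:,2])[:,None]
def px(p,X):
    M=np.linalg.inv(p['c2w']); 
    return cv2.projectPoints(np.atleast_2d(np.array(X,float)),cv2.Rodrigues(M[:3,:3])[0],M[:3,3],K(p),np.array([p['k1'],0,0,0,0.]))[0][:,0]
E
python3 - <<'E'
from h import *
p=shot('top','top.png');q=shot('scene','scene.png')
print(manip.read_state())
print(p['c2w'].round(2), p['fx'],p['k1'])
for n in 'case rig valve valve_grip cap0 elbow0 tee spanner lid_edge'.split():
    for a,b in((p,'top'),(q,'scene')):
        print(n,b,[(round(r['conf'],2),np.round(r['location'])) for r in manip.search_frame(a,n)])
E
```

```text
pics
{'clock': 0.1, 'joints': array([-1.26859835e+00,  3.00382957e-01,  1.52153074e+00, -6.11737563e-06,
        1.32071368e+00, -6.65972112e-02]), 'qd': array([-2.29186256e-05, -1.54632241e-03,  6.20241894e-04, -1.61537523e-03,
        6.65436254e-04,  8.90360050e-04]), 'effort': array([ 5.19941077e-04, -5.32648730e+01, -3.53286338e+01,  7.09338533e-02,
        2.34735967e-02, -7.32898320e-05]), 'eef_pos': array([ 198.19484628, -512.78655918,  204.95597836]), 'eef_rot': array([-3.14055983e+00, -6.29462260e-05,  3.68796677e-01]), 'wrist_force': array([-0.77229785, -0.59828291, -0.82018606]), 'moment': array([0.00704918, 0.04068989, 0.02956734]), 'finger_gap': 93.7314428881247}
[[-0.0000e+00 -9.9000e-01  1.6000e-01  3.9050e+02]
 [-1.0000e+00  0.0000e+00 -0.0000e+00 -6.2470e+01]
 [ 0.0000e+00 -1.6000e-01 -9.9000e-01  1.2761e+03]
 [ 0.0000e+00  0.0000e+00  0.0000e+00  1.0000e+00]] 442.52391922093364 -0.058316201458290945
case top [(0.84, array([498., 331.,  42.]))]
case scene [(0.84, array([522., 311.,  29.])), (0.61, array([538., 373., 176.]))]
rig top [(0.77, array([ 565., -316.,   11
[... 548 characters left out ...]
ay([640.,  69.,  29.])), (0.62, array([543.,  63.,  28.])), (0.57, array([551., -26.,  27.])), (0.5, array([643., -19.,  29.])), (0.48, array([526., 308.,  30.]))]
elbow0 top [(0.62, array([ 446., -133.,   30.])), (0.54, array([450., -12.,  21.]))]
elbow0 scene [(0.63, array([ 458., -131.,   21.])), (0.63, array([458., -13.,  27.]))]
tee top []
tee scene [(0.7, array([ 562., -119.,   20.]))]
spanner top [(0.65, array([579., 217.,  59.]))]
spanner scene [(0.72, array([551., -26.,  28.])), (0.67, array([588., 221.,  57.]))]
lid_edge top [(0.94, array([494., 366., 168.])), (0.21, array([496., 333.,  42.]))]
lid_edge scene [(0.65, array([537., 370., 176.])), (0.22, array([ 563., -116.,   21.]))]
```

View pics/top.png

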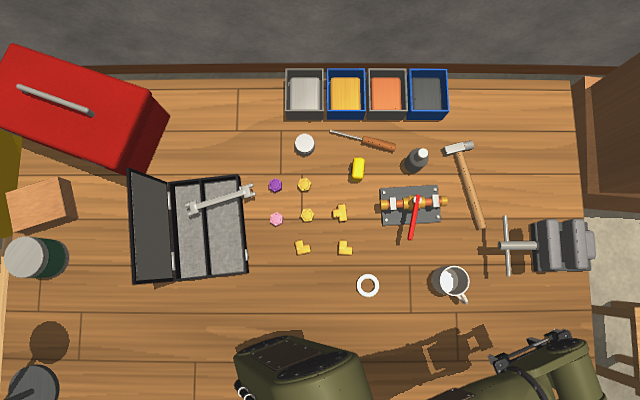

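View pics/scene.png

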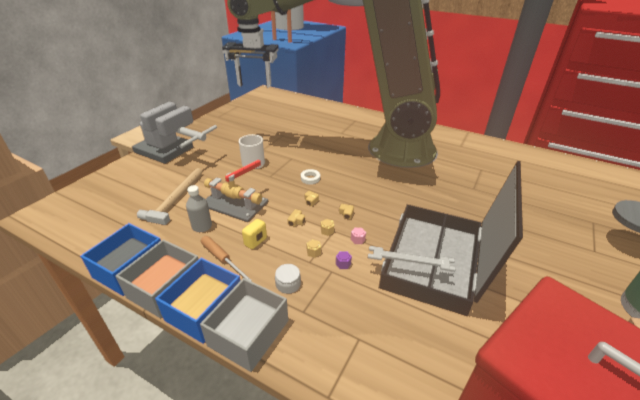

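Top view: brass caps at (304,184) and (307,215); the look-alikes are purple (275,185) and pink (276,219), which I leave alone. Elbows are at (303,247) and (345,247), the tee at (340,213), the spanner at (220,199) and the lever at (412,217). All 5 fittings are present. Next, one close crop plus measurements.

Run:
```python
from h import *
p=shot('top'); im=p['pixels']
cv2.imwrite('pics/crop1.png',cv2.resize(im[135:290,120:455,::-1],None,fx=2.38,fy=2.38,interpolation=cv2.INTER_CUBIC))
hsv=cv2.cvtColor(im,cv2.COLOR_RGB2HSV)
for c in [(304,184),(307,215),(303,247),(345,247),(340,213),(276,219),(275,185)]:
    print(c,hsv[c[1],c[0]],w(p,c,24)[0].round())
for n in ['spanner','valve_grip','case','lid','elbow0','tee','cap0']:
    for r in manip.masks_of(p,n)[:4]:
        m=r['mask'].astype(np.uint8); c=cv2.findContours(m,0,2)[0]; c=max(c,key=cv2.contourArea)
        print(n,round(r['conf'],2),m.sum(),cv2.boundingRect(c),np.round(cv2.boxPoints(cv2.minAreaRect(c))).tolist())
```

```text
(304, 184) [ 25 163 240] [632. -20.  24.]
(307, 215) [ 26 159 239] [542. -28.  24.]
(303, 247) [ 23 166 241] [452. -17.  24.]
(345, 247) [ 26 156 241] [ 451. -136.   24.]
(340, 213) [ 28 134 240] [ 548. -122.   24.]
(276, 219) [171  69 240] [531.  60.  24.]
(275, 185) [144 128 184] [630.  64.  24.]
spanner 0.58 543 (186, 184, 68, 31) [[185.0, 204.0], [250.0, 183.0], [254.0, 195.0], [188.0, 215.0]]
valve_grip 0.52 289 (407, 195, 15, 46) [[407.0, 240.0], [414.0, 194.0], [422.0, 195.0], [415.0, 241.0]]
case 0.94 11521 (125, 167, 124, 118) [[124.0, 167.0], [242.0, 160.0], [249.0, 278.0], [131.0, 285.0]]
case 0.46 4670 (126, 168, 50, 118) [[123.0, 168.0], [169.0, 165.0], [176.0, 283.0], [131.0, 286.0]]
lid 0.71 4464 (126, 168, 48, 116) [[125.0, 168.0], [168.0, 166.0], [174.0, 282.0], [131.0, 284.0]]
elbow0 0.57 156 (295, 241, 15, 14) [[295.0, 241.0], [309.0, 241.0], [309.0, 254.0], [295.0, 254.0]]
tee 0.76 202 (332, 204, 15, 19) [[332.0, 204.0], [346.0, 204.0], [346.0, 222.0], [332.0, 222.0]]
cap0 0.53 134 (299, 179, 12, 14) [[299.0, 179.0], [310.0, 179.0], [310.0, 192.0], [299.0, 192.0]]
cap0 0.51 154 (270, 212, 14, 14) [[270.0, 212.0], [283.0, 212.0], [283.0, 225.0], [270.0, 225.0]]
cap0 0.42 135 (301, 209, 13, 14) [[298.0, 215.0], [307.0, 207.0], [316.0, 216.0], [307.0, 224.0]]
cap0 0.35 293 (351, 158, 14, 24) [[351.0, 158.0], [364.0, 158.0], [364.0, 181.0], [351.0, 181.0]]
```

View pics/crop1.png

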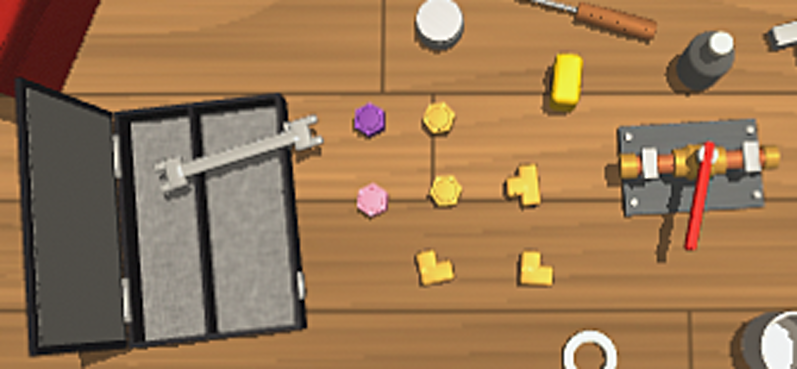

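The crop confirms the choices: the caps have brass hues 25/26, while pink and purple read 171 and 144. It shows the stem at crop (707,152) and the lever tip at (691,247).

Run:
```python
from h import *
p=shot('top')
f=lambda u,v:(120+u/2.38,135+v/2.38)
for n,l,z in [('stem/tip',[f(707,150),f(691,248)],106),('pipe',[f(620,163),f(780,155)],55),('base',[f(619,124),f(760,120),f(765,208),f(624,217)],12),
 ('rim',[f(285,95),f(306,326),f(135,345),f(115,113)],50),('span',[f(168,177),f(308,133)],60)]:
    X=w(p,l,z); print(n,X.round().tolist(), [np.degrees(np.arctan2(*(X[i+1]-X[i])[[1,0]])).round(1) for i in range(len(X)-1)],[np.linalg.norm(X[i+1]-X[i]).round() for i in range(len(X)-1)])
q=shot('wrist'); print(np.array(q['hand_eye']).round(2).tolist(), q['fx'],q['cx'],q['cy'])
```

```text
stem/tip [[577.0, -326.0, 106.0], [467.0, -304.0, 106.0]] [np.float64(168.8)] [np.float64(113.0)]
pipe [[570.0, -234.0, 55.0], [579.0, -424.0, 55.0]] [np.float64(-87.3)] [np.float64(190.0)]
base [[625.0, -240.0, 12.0], [629.0, -414.0, 12.0], [521.0, -416.0, 12.0], [511.0, -244.0, 12.0]] [np.float64(-88.5), np.float64(-179.4), np.float64(93.4)] [np.float64(174.0), np.float64(108.0), np.float64(172.0)]
rim [[654.0, 162.0, 50.0], [382.0, 131.0, 50.0], [361.0, 329.0, 50.0], [633.0, 365.0, 50.0]] [np.float64(-173.5), np.float64(96.3), np.float64(7.6)] [np.float64(273.0), np.float64(199.0), np.float64(275.0)]
span [[555.0, 295.0, 60.0], [606.0, 132.0, 60.0]] [np.float64(-72.4)] [np.float64(171.0)]
[[-0.0, -0.96, -0.27, 77.63], [1.0, -0.0, -0.0, 0.22], [0.0, -0.27, 0.96, -178.75], [0.0, 0.0, 0.0, 1.0]] 281.4214991709573 321.6969301771976 194.4195492555619
```

```bash
python3 -m crank '[{"offset":[0.04,0.03,0.01],"spin":-4},{"offset":[0.08,0.055,0.02],"spin":-10},{"offset":[0.12,0.08,0.025],"spin":-16},{"offset":[0.16,0.105,0.025],"spin":-22},{"offset":[0.2,0.13,0.025],"spin":-28},{"offset":[0.235,0.157,0.025],"spin":-32},{"offset":[0.27,0.18,0.025],"spin":-32},{"offset":[0.302,0.203,0.025],"spin":-32}]' 0.5 20
python3 -m crank '[{"offset":[0,0,0],"spin":0},{"offset":[0,0,0],"spin":0},{"offset":[0,0,0],"spin":0},{"offset":[0,0,0],"spin":0},{"offset":[0,0,0],"spin":0},{"offset":[0,0,0],"spin":0},{"offset":[0,0,0],"spin":0},{"offset":[0,0,0],"spin":0}]'
python3 - <<'E'
from h import *
p=shot('wrist','w1.png'); s=manip.read_state(); print(s['eef_pos'],np.degrees(s['eef_rot']))
for r in manip.masks_of(p,'valve_grip')[:2]:
    m=r['mask']; c=max(cv2.findContours(m.astype(np.uint8),0,2)[0],key=cv2.contourArea); b=cv2.boxPoints(cv2.minAreaRect(c)); print(r['conf'],b.round()); print(w(p,b,106).round(1))
print([(r['conf'],r['location']) for r in manip.search_frame(p,'valve_grip')])
print('pred',px(p,[[576,-326,106],[492.6,-309.5,106],[468,-305,106]]).round())
E
```

```text
clock: 2.17
eef_pos: [474.9, -327.3, 230.6]
eef_rot: [3.141, -0.0, -0.19]
wrist_force: [0.3, -0.3, -0.1]
finger_gap: 47.3
clock: 2.83
eef_pos: [474.6, -327.7, 230.7]
eef_rot: [3.141, -0.0, -0.191]
wrist_force: [0.4, 0.7, 1.0]
finger_gap: 47.4
[ 474.66296095 -327.60151768  230.65395037] [ 1.79986310e+02 -2.20318529e-02 -1.09311768e+01]
0.93 [[292.  82.]
 [312.  82.]
 [312. 198.]
 [292. 198.]]
[[ 588.7 -320.1  106. ]
 [ 584.8 -340.   106. ]
 [ 464.9 -315.6  106. ]
 [ 469.2 -293.5  106. ]]
0.58 [[208. 101.]
 [318.  -0.]
 [411. 100.]
 [301. 202.]]
[[ 587.2 -231.2  106. ]
 [ 656.3 -360.5  106. ]
 [ 548.7 -436.6  106. ]
 [ 463.1 -302.7  106. ]]
[(0.85, [535.3, -319.0, 109.4])]
pred [[300.  94.]
 [302. 175.]
 [302. 197.]]
```

View pics/w1.png

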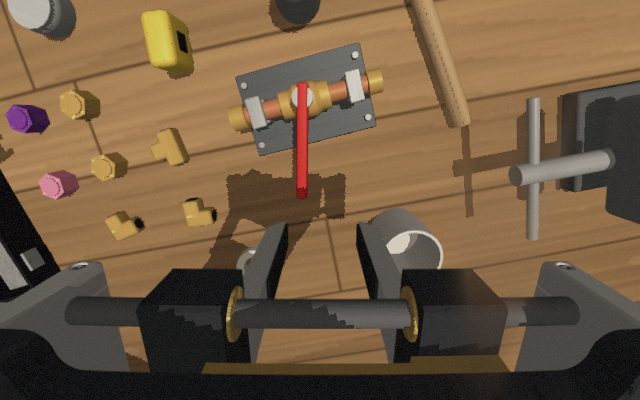

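The wrist view shows the lever from (302,94) to (302,197), vertical in the picture, so it lines up with the tool (169° in the world). My prediction matches.

```bash
python3 - <<'E'
from h import *
p=shot('wrist')
X=w(p,[(234,119),(379,81)],50);d=X[0]-X[1];print(X.round(),np.degrees(np.arctan2(d[1],d[0])),np.linalg.norm(d))
Y=w(p,[(237,77),(360,43),(376,125),(261,156)],12);print(Y.round()); d=Y[0]-Y[1];print(np.degrees(np.arctan2(d[1],d[0])));d=Y[3]-Y[2];print(np.degrees(np.arctan2(d[1],d[0])));print(Y.mean(0))
E
python3 -m crank '[{"offset":[0.018,0.018,-0.03],"spin":0},{"offset":[0.018,0.018,-0.07],"spin":0},{"offset":[0.018,0.018,-0.1],"spin":0},{"offset":[0.018,0.018,-0.13],"spin":0},{"offset":[0.018,0.018,-0.153],"spin":0},{"offset":[0.018,0.018,-0.153],"spin":0},{"offset":[0.018,0.018,-0.153],"spin":0},{"offset":[0.018,0.018,-0.153],"spin":0}]'
```

```text
[[ 568. -236.   50.]
 [ 577. -418.   50.]] 92.98288074594636 182.85289834251878
[[ 621. -243.   12.]
 [ 630. -409.   12.]
 [ 524. -414.   12.]
 [ 513. -248.   12.]]
93.22899049877604
93.91833997838803
[ 572.18288097 -328.38347633   12.        ]
clock: 3.7
eef_pos: [493.5, -309.9, 79.4]
eef_rot: [3.141, -0.002, -0.19]
wrist_force: [-0.4, -0.3, 1.2]
finger_gap: 47.0
```

```bash
python3 -m crank '[{"offset":[0,0,0],"spin":0},{"offset":[0,0,0],"spin":0},{"offset":[0,0,0],"spin":0},{"offset":[0,0,0],"spin":0},{"offset":[0,0,0],"spin":0},{"offset":[0,0,0],"spin":0},{"offset":[0,0,0],"spin":0},{"offset":[0,0,0],"spin":0}]' 0 25
python3 -m crank '[{"offset":[0.001,0.005,0],"spin":-4},{"offset":[0.003,0.01,0],"spin":-8},{"offset":[0.005,0.015,0],"spin":-11.5},{"offset":[0.007,0.0196,0],"spin":-15.4},{"offset":[0.01,0.025,0],"spin":-19.5},{"offset":[0.013,0.0295,0],"spin":-23.5},{"offset":[0.016,0.034,0],"spin":-27},{"offset":[0.019,0.038,0],"spin":-30.7}]'
python3 -m crank '[{"offset":[0,0,0],"spin":0},{"offset":[0,0,0],"spin":0},{"offset":[0,0,0],"spin":0},{"offset":[0,0,0],"spin":0},{"offset":[0,0,0],"spin":0},{"offset":[0,0,0],"spin":0},{"offset":[0,0,0],"spin":0},{"offset":[0,0,0],"spin":0}]'
```

```text
clock: 4.37
eef_pos: [493.6, -309.8, 79.5]
eef_rot: [3.141, -0.002, -0.19]
wrist_force: [-1.6, 1.2, 2.8]
finger_gap: 11.8
clock: 5.03
eef_pos: [512.5, -271.7, 79.6]
eef_rot: [3.14, -0.002, -0.729]
wrist_force: [-0.8, -0.9, 0.8]
finger_gap: 11.7
clock: 5.7
eef_pos: [512.6, -271.7, 79.6]
eef_rot: [3.14, -0.002, -0.729]
wrist_force: [2.9, 3.7, 1.5]
finger_gap: 12.2
```

```bash
python3 -m crank '[{"offset":[0,0,0],"spin":0},{"offset":[0,0,0],"spin":0},{"offset":[0,0,0],"spin":0},{"offset":[0,0,0],"spin":0},{"offset":[0,0,0.03],"spin":0},{"offset":[0,0,0.07],"spin":0},{"offset":[0,0,0.1],"spin":0},{"offset":[0,0,0.14],"spin":0}]' 0.5
python3 -m crank '[{"offset":[-0.03,-0.02,0.02],"spin":4},{"offset":[-0.05,-0.04,0.04],"spin":8},{"offset":[-0.05,-0.04,0.05],"spin":12},{"offset":[-0.05,-0.04,0.05],"spin":18},{"offset":[-0.05,-0.04,0.05],"spin":24},{"offset":[-0.05,-0.04,0.05],"spin":30},{"offset":[-0.05,-0.04,0.05],"spin":30},{"offset":[-0.05,-0.04,0.05],"spin":30}]'
python3 - <<'E'
from h import *
p=shot('wrist','w2.png')
for r in manip.masks_of(p,'valve_grip')[:2]:
    m=r['mask']; c=max(cv2.findContours(m.astype(np.uint8),0,2)[0],key=cv2.contourArea)
    X=w(p,c[:,0],106)[:,:2]; print(r['conf'],cv2.minAreaRect(X.astype(np.float32)))
hsv=cv2.cvtColor(p['pixels'],cv2.COLOR_RGB2HSV); m=((hsv[...,0]<8)|(hsv[...,0]>174))&(hsv[...,1]>180)&(hsv[...,2]>90)
m=m.astype(np.uint8);c=max(cv2.findContours(m,0,2)[0],key=cv2.contourArea);print(cv2.boundingRect(c));X=w(p,c[:,0],106)[:,:2];v=cv2.fitLine(X.astype(np.float32),2,0,.01,.01).ravel();print(v,np.degrees(np.arctan2(v[1],v[0])))
E
```

```text
clock: 6.37
eef_pos: [511.8, -271.5, 219.9]
eef_rot: [3.14, -0.0, -0.729]
wrist_force: [0.7, -0.8, -0.0]
finger_gap: 46.9
clock: 7.03
eef_pos: [461.7, -311.5, 269.9]
eef_rot: [3.14, 0.0, -0.208]
wrist_force: [-0.5, -0.1, -0.3]
finger_gap: 47.0
0.75 ((536.3279418945312, -295.73004150390625), (22.21310043334961, 124.86225891113281), 49.38184356689453)
0.38 ((611.4457397460938, -85.14085388183594), (43.65316390991211, 30.875261306762695), 72.38539123535156)
(268, 72, 56, 96)
[   0.74108493   -0.6714113   542.6151     -300.5385    ] -42.176083
```

View pics/w2.png

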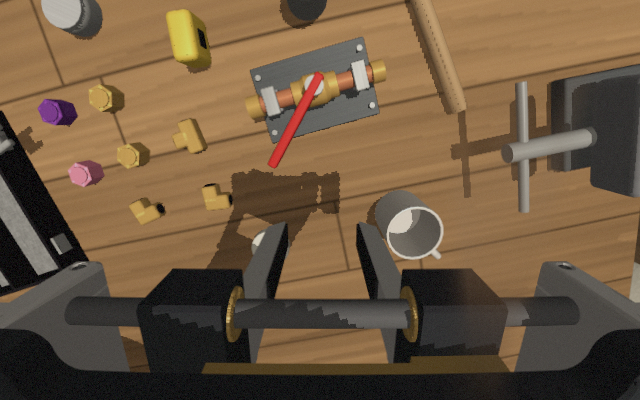

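The lever now sits at 138° in the world with the rig yaw at about 3.2°, so the valve is about 45° open and released. Next is the spanner.

```bash
python3 - <<'E'
from h import *
p=shot('top')
f=lambda u,v:(120+u/2.38,135+v/2.38)
c=np.array([507.5,247]);y=np.radians(96.6);R=np.array([[np.cos(y),-np.sin(y)],[np.sin(y),np.cos(y)]])
for a in (1.7,1.8,1.9,2.0):
    E=[np.r_[c+R@[100-200*np.cos(a),s*140],50.5+200*np.sin(a)] for s in(-1,1)]
    print(a,px(p,E).round(1).tolist())
print('obs',f(18,78),f(35,353))
print('rimpred',px(p,[np.r_[c+R@[sx*100,sy*140],50] for sx,sy in((-1,-1),(-1,1),(1,1),(1,-1))]).round(1).tolist(),[f(285,95),f(306,326),f(135,345),f(115,113)])
E
python3 -m crank '[{"offset":[0.01,0.04,0],"spin":7},{"offset":[0.02,0.08,0],"spin":14},{"offset":[0.03,0.12,0],"spin":21},{"offset":[0.03,0.16,0],"spin":28},{"offset":[0.04,0.2,0],"spin":35},{"offset":[0.05,0.24,0],"spin":42},{"offset":[0.06,0.28,0],"spin":49},{"offset":[0.07,0.32,0],"spin":56}]'
python3 -m crank '[{"offset":[0.01,0.04,0],"spin":7},{"offset":[0.02,0.08,0],"spin":14},{"offset":[0.03,0.12,0],"spin":21},{"offset":[0.04,0.16,0],"spin":28},{"offset":[0.04,0.18,0],"spin":35},{"offset":[0.04,0.18,0],"spin":42},{"offset":[0.04,0.18,0],"spin":49},{"offset":[0.04,0.18,0],"spin":56}]'
```

```text
1.7 [[131.2, 167.0], [137.7, 284.8]]
1.8 [[123.8, 168.3], [130.0, 285.7]]
1.9 [[117.1, 169.8], [122.9, 286.5]]
2.0 [[111.0, 171.3], [116.6, 287.3]]
obs (127.56302521008404, 167.7731092436975) (134.7058823529412, 283.31932773109247)
rimpred [[239.1, 173.6], [248.3, 272.9], [176.1, 281.3], [169.2, 181.8]] [(239.74789915966386, 174.91596638655463), (248.57142857142858, 271.9747899159664), (176.72268907563026, 279.9579831932773), (168.31932773109244, 182.47899159663865)]
clock: 7.85
eef_pos: [531.8, 10.6, 270.1]
eef_rot: [3.139, -0.0, 0.774]
wrist_force: [1.5, -0.2, 0.1]
finger_gap: 47.2
clock: 8.52
eef_pos: [571.7, 191.2, 269.8]
eef_rot: [3.14, -0.0, 1.756]
wrist_force: [-0.2, -0.9, 0.6]
finger_gap: 46.6
```

Run:
```python
from h import *
p=shot('wrist','w3.png');s=manip.read_state();print(s['eef_pos'],s['eef_rot'])
for r in manip.masks_of(p,'spanner')[:2]:
    m=r['mask']; c=max(cv2.findContours(m.astype(np.uint8),0,2)[0],key=cv2.contourArea)
    X=w(p,c[:,0],60)[:,:2]; print(r['conf'],cv2.minAreaRect(X.astype(np.float32)),cv2.boundingRect(c))
print([(r['conf'],r['location']) for r in manip.search_frame(p,'spanner')])
```

```text
[571.77860777 190.93549743 269.90168877] [ 3.13967337e+00 -1.38605278e-04  1.76519619e+00]
0.81 ((581.765869140625, 215.16387939453125), (36.259193420410156, 197.7650909423828), 17.01117515563965) (312, 82, 40, 144)
0.64 ((551.2518920898438, -93.16159057617188), (45.8932991027832, 22.766456604003906), 10.867573738098145) (266, 329, 28, 12)
[(0.72, [579.8, 225.5, 57.2])]
```

View pics/w3.png

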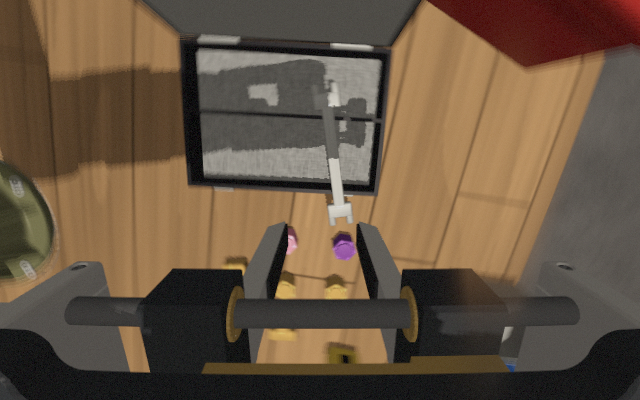

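The wrist picture shows the spanner from (333,85) to (340,225), centred at world (582,215) and lying at 107°. Its length reads 198 mm, which is right.

```bash
python3 -m crank '[{"offset":[0.01,0.024,-0.035],"spin":6},{"offset":[0.01,0.024,-0.07],"spin":6},{"offset":[0.01,0.024,-0.105],"spin":6},{"offset":[0.01,0.024,-0.14],"spin":6},{"offset":[0.01,0.024,-0.175],"spin":6},{"offset":[0.01,0.024,-0.205],"spin":6},{"offset":[0.01,0.024,-0.223],"spin":6},{"offset":[0.01,0.024,-0.223],"spin":6}]'
python3 -m crank '[{"offset":[0,0,0],"spin":0},{"offset":[0,0,0],"spin":0},{"offset":[0,0,0],"spin":0},{"offset":[0,0,0],"spin":0},{"offset":[0,0,0],"spin":0},{"offset":[0,0,0],"spin":0},{"offset":[0,0,0],"spin":0},{"offset":[0,0,0],"spin":0}]' 0 45
python3 -m crank '[{"offset":[0,0,0.01],"spin":0},{"offset":[0,0,0.02],"spin":0},{"offset":[0,0,0.035],"spin":0},{"offset":[0,0,0.05],"spin":0},{"offset":[0,0,0.06],"spin":0},{"offset":[0,0,0.06],"spin":0},{"offset":[0,0,0.06],"spin":0},{"offset":[0,0,0.06],"spin":0}]'
```

```text
clock: 9.33
eef_pos: [579.8, 213.9, 42.8]
eef_rot: [-3.137, -0.0, 1.846]
wrist_force: [0.1, 0.2, -0.0]
finger_gap: 47.0
clock: 10.0
eef_pos: [580.6, 214.1, 44.1]
eef_rot: [-3.14, -0.0, 1.846]
wrist_force: [0.7, 0.9, 6.4]
finger_gap: 15.5
clock: 10.67
eef_pos: [580.3, 214.0, 103.4]
eef_rot: [-3.139, 0.0, 1.846]
wrist_force: [-0.1, -0.1, -2.4]
finger_gap: 15.3
```

```bash
python3 -m crank '[{"offset":[-0.01,0,0],"spin":7},{"offset":[-0.02,0,0],"spin":14},{"offset":[-0.03,0,0],"spin":21},{"offset":[-0.04,0.01,0],"spin":28},{"offset":[-0.05,0.01,0],"spin":35},{"offset":[-0.06,0.02,0],"spin":42},{"offset":[-0.07,0.02,0],"spin":49},{"offset":[-0.073,0.02,0],"spin":56}]'
python3 -m crank '[{"offset":[0,0,0],"spin":7},{"offset":[0,0,0],"spin":14},{"offset":[0,0,0],"spin":21},{"offset":[0,0,0],"spin":25},{"offset":[0,0,0],"spin":25},{"offset":[0,0,0],"spin":25},{"offset":[0,0,0],"spin":25},{"offset":[0,0,0],"spin":25}]'
python3 - <<'E'
from h import *
s=manip.read_state();print(s['eef_pos'],np.degrees(s['eef_rot']),s['finger_gap'])
p=shot('wrist','w4.png')
E
```

```text
clock: 11.33
eef_pos: [505.7, 234.2, 102.4]
eef_rot: [-3.137, -0.002, 2.83]
wrist_force: [-0.0, -0.3, -1.3]
finger_gap: 15.2
clock: 12.0
eef_pos: [505.6, 234.1, 102.1]
eef_rot: [-3.137, -0.002, -3.019]
wrist_force: [-0.2, -0.6, -0.7]
finger_gap: 15.9
[505.560407   234.13678612 102.10809485] [-1.79743297e+02 -1.21720330e-01 -1.72964551e+02] 15.853603291623806
```

View pics/w4.png

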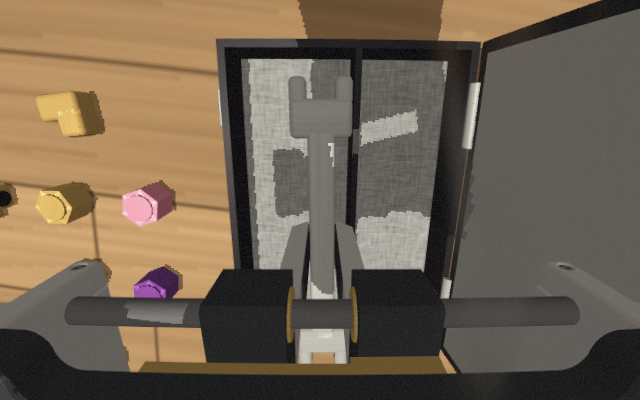

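The spanner is held and parallel to the case's y. Next I push the lid further back with the gripper body so there is room to place it. That takes about 3 N at this height.

```bash
python3 -m crank '[{"offset":[-0.002,0.02,0],"spin":0},{"offset":[-0.004,0.04,0],"spin":0},{"offset":[-0.006,0.05,0],"spin":0},{"offset":[-0.007,0.06,0],"spin":0},{"offset":[-0.008,0.07,0],"spin":0},{"offset":[-0.009,0.08,0],"spin":0},{"offset":[-0.01,0.09,0],"spin":0},{"offset":[-0.011,0.097,0],"spin":0}]'
python3 -m crank '[{"offset":[0.001,-0.01,0],"spin":0},{"offset":[0.003,-0.02,0],"spin":0},{"offset":[0.004,-0.03,0],"spin":0},{"offset":[0.005,-0.047,0],"spin":0},{"offset":[0.005,-0.047,0],"spin":0},{"offset":[0.005,-0.047,0],"spin":0},{"offset":[0.005,-0.047,0],"spin":0},{"offset":[0.005,-0.047,0],"spin":0}]'
python3 - <<'E'
from h import *
s=manip.read_state();print(s['eef_pos'],np.degrees(s['eef_rot']),s['finger_gap'])
c=np.array([507.5,247]);y=np.radians(96.6);R=np.array([[np.cos(y),-np.sin(y)],[np.sin(y),np.cos(y)]])
print(R.T@(s['eef_pos'][:2]-c), c+R@[38,0])
p=shot('wrist','w5.png')
E
```

```text
clock: 12.72
eef_pos: [494.6, 332.0, 102.2]
eef_rot: [-3.137, -0.002, -3.018]
wrist_force: [0.2, -2.5, -1.9]
finger_gap: 15.7
clock: 13.38
eef_pos: [499.7, 285.1, 102.3]
eef_rot: [-3.137, -0.002, -3.019]
wrist_force: [0.0, 0.2, -1.0]
finger_gap: 15.5
[499.65974444 285.11455996 102.28512992] [-1.79754047e+02 -9.74408741e-02 -1.72948364e+02] 15.502878945603321
[38.76310247  3.40751743] [503.13238828 284.74816509]
```

View pics/w5.png

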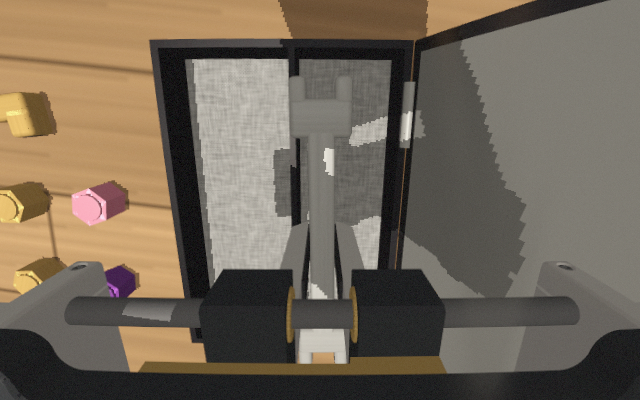

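Run:
```python
from h import *
p=shot('wrist')
c=np.array([507.5,247]);y=np.radians(96.6);R=np.array([[np.cos(y),-np.sin(y)],[np.sin(y),np.cos(y)]])
for n,l in (('divR',[10.5]),('divL',[5.5]),('rim outer',[-100]),('rim in hinge',[94])):
    for yy in (134,40): print(n,yy,px(p,np.r_[c+R@[l[0],yy],50]).round().tolist())
print(px(p,np.r_[c+R@[-100,140],50]),px(p,np.r_[c+R@[100,140],50]))
```

```text
divR 134 [[286.0, 46.0]]
divR 40 [[289.0, 170.0]]
divL 134 [[280.0, 46.0]]
divL 40 [[283.0, 170.0]]
rim outer 134 [[142.0, 47.0]]
rim outer 40 [[158.0, 169.0]]
rim in hinge 134 [[397.0, 47.0]]
rim in hinge 40 [[389.0, 170.0]]
[[140.64595647  38.69450555]] [[405.88295958  38.62556228]]
```

The wrist view puts the case about 6 mm further toward the hinge than my model, so I correct for that and lower the spanner.

```bash
python3 -m crank '[{"offset":[-0.001,0.006,-0.01],"spin":0},{"offset":[-0.001,0.006,-0.025],"spin":0},{"offset":[-0.001,0.006,-0.04],"spin":0},{"offset":[-0.001,0.006,-0.055],"spin":0},{"offset":[-0.001,0.006,-0.068],"spin":0},{"offset":[-0.001,0.006,-0.08],"spin":0},{"offset":[-0.001,0.006,-0.09],"spin":0},{"offset":[-0.001,0.006,-0.09],"spin":0}]'
```

```text
clock: 14.15
eef_pos: [497.6, 291.0, 9.9]
eef_rot: [-3.136, -0.005, -3.018]
wrist_force: [-0.8, -0.8, -1.6]
finger_gap: 15.5
```

```bash
python3 -m crank '[{"offset":[0,0,0],"spin":0},{"offset":[0,0,0],"spin":0},{"offset":[0,0,0],"spin":0},{"offset":[0,0,0],"spin":0},{"offset":[0,0,0],"spin":0},{"offset":[0,0,0.03],"spin":0},{"offset":[0,0,0.06],"spin":0},{"offset":[0,0,0.1],"spin":0}]' 0.28
python3 -m crank '[{"offset":[0,-0.03,0.03],"spin":0},{"offset":[0,-0.06,0.06],"spin":0},{"offset":[0,-0.09,0.09],"spin":0},{"offset":[0,-0.12,0.12],"spin":0},{"offset":[0,-0.15,0.14],"spin":0},{"offset":[0,-0.18,0.14],"spin":0},{"offset":[0,-0.21,0.14],"spin":0},{"offset":[0,-0.21,0.14],"spin":0}]'
python3 - <<'E'
from h import *
s=manip.read_state();print(s['eef_pos'],np.degrees(s['eef_rot']),s['finger_gap'])
p=shot('wrist','w6.png')
for n in ['cap0','elbow0','tee','spanner']:
  for r in manip.masks_of(p,n)[:4]:
    m=r['mask']; c=max(cv2.findContours(m.astype(np.uint8),0,2)[0],key=cv2.contourArea); print(n,r['conf'],cv2.boundingRect(c))
E
```

```text
clock: 14.82
eef_pos: [496.7, 290.5, 109.7]
eef_rot: [-3.135, -0.008, -3.018]
wrist_force: [0.9, -0.2, 0.1]
finger_gap: 26.0
clock: 15.48
eef_pos: [496.7, 76.7, 250.6]
eef_rot: [-3.134, -0.006, -3.021]
wrist_force: [0.1, 0.1, 0.2]
finger_gap: 26.2
[496.66271402  76.70340073 250.58057166] [-179.58210771   -0.35395984 -173.10272167] 26.246804773611053
cap0 0.89 (241, 232, 26, 29)
cap0 0.87 (301, 238, 16, 27)
cap0 0.57 (237, 180, 29, 27)
cap0 0.56 (297, 180, 25, 28)
elbow0 0.67 (137, 239, 38, 49)
elbow0 0.63 (248, 120, 32, 31)
elbow0 0.55 (164, 106, 35, 33)
elbow0 0.27 (366, 92, 274, 211)
tee 0.65 (178, 174, 30, 33)
spanner 0.74 (447, 122, 34, 126)
spanner 0.56 (0, 146, 126, 78)
```

View pics/w6.png

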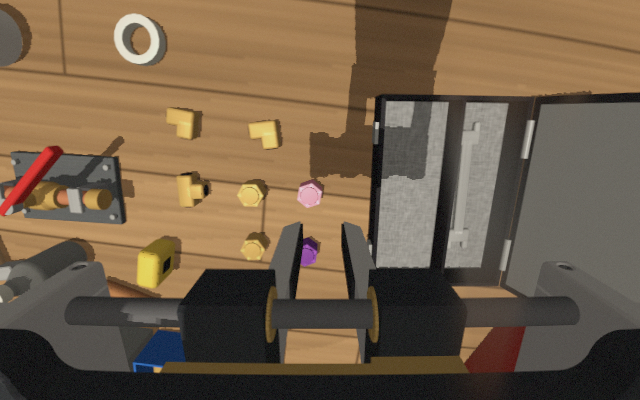

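The spanner lies flat in the tool trough at (465,185). The elbows are at (182,123) and (264,133), the tee at (192,190), and the caps at (250,194) and (253,246). The pink (310,194) and purple (307,252) look-alikes are not touched.

```bash
cat > fit.py <<'E'
from h import *
from scipy.optimize import minimize
HEX=np.array([[np.cos(a),np.sin(a)] for a in np.radians([30,90,150,210,270,330])])*17/np.cos(np.pi/6)
ELB=np.array([[-12,-12],[28,-12],[28,12],[12,12],[12,28],[-12,28]],float)
TEE=np.array([[-25,-12],[25,-12],[25,12],[12,12],[12,28],[-12,28],[-12,12],[-25,12]],float)
SH={'cap':(HEX,28),'elb':(ELB,24),'tee':(TEE,24)}
def brass(p):
    h=cv2.cvtColor(p['pixels'],cv2.COLOR_RGB2HSV); return ((h[...,0]>=17)&(h[...,0]<=33)&(h[...,1]>125)).astype(np.uint8)
def sil(p,kind,x):
    P,H=SH[kind];a=x[2];R=np.array([[np.cos(a),-np.sin(a)],[np.sin(a),np.cos(a)]]);Q=P@R.T+x[:2]
    S=8;m=np.zeros((400,640),np.uint8);up=lambda q:np.round(q*S).astype(np.int32)
    t=px(p,np.c_[Q,np.full(len(Q),H)]);b=px(p,np.c_[Q,np.zeros(len(Q))])
    for q in [t,b]+[np.array([t[i],t[(i+1)%len(P)],b[(i+1)%len(P)],b[i]]) for i in range(len(P))]: cv2.fillPoly(m,[up(q)],1,shift=3)
    return m
def fit(p,kind,uv,yaws):
    B=brass(p);x0=w(p,uv,24)[0][:2];u,v=map(int,uv);sl=np.s_[max(v-35,0):v+35,max(u-35,0):u+35]
    n,lab=cv2.connectedComponents(B); l=lab[v-4:v+5,u-4:u+5];k=np.bincount(l[l>0]).argmax();B=(lab==k).astype(float)
    Bb=cv2.GaussianBlur(B,(0,0),1.2)
    def f(x): return ((cv2.GaussianBlur(sil(p,kind,x).astype(float),(0,0),1.2)-Bb)[sl]**2).sum()
    best=min((minimize(f,np.r_[x0,y],method='Nelder-Mead',options=dict(initial_simplex=np.r_[x0,y]+np.array([[0,0,0],[10,0,0],[0,10,0],[0,0,.4]]),maxiter=120)) for y in yaws),key=lambda r:r.fun)
    return best.x[:2].round(1),round(np.degrees(best.x[2])%360,1),round(best.fun/B.sum(),3),int(B.sum())
E
python3 - <<'E'
from fit import *
p=shot('wrist')
cv2.imwrite('pics/crop2.png',cv2.resize(p['pixels'][90:280,155:400,::-1],None,fx=3.1,fy=3.1,interpolation=cv2.INTER_CUBIC))
Y=[0,1.57,3.14,4.71]
for k,uv,y in [('elb',(184,126),Y),('elb',(266,134),Y),('tee',(188,190),Y),('cap',(250,194),[0,.5]),('cap',(253,246),[0,.5])]: print(k,fit(p,k,uv,y))
c=np.array([506.7,253]);yw=np.radians(96.6);R=np.array([[np.cos(yw),-np.sin(yw)],[np.sin(yw),np.cos(yw)]])
print(px(p,[np.r_[c+R@[a,b],50] for a,b in((-100,140),(100,140),(-100,-140),(100,-140),(8,134))]).round(1).tolist())
E
```

```text
elb (array([ 441.9, -127.7]), np.float64(267.6), np.float64(0.073), 787)
elb (array([442.6, -10.1]), np.float64(283.9), np.float64(0.502), 458)
tee (array([ 549.9, -129.8]), np.float64(9.2), np.float64(0.139), 757)
cap (array([541.6, -28.6]), np.float64(53.9), np.float64(0.171), 453)
cap (array([630.4, -19.9]), np.float64(9.4), np.float64(0.015), 543)
[[378.2, 93.2], [531.5, 96.3], [367.1, 286.2], [495.4, 286.5], [461.4, 99.5]]
```

View pics/crop2.png

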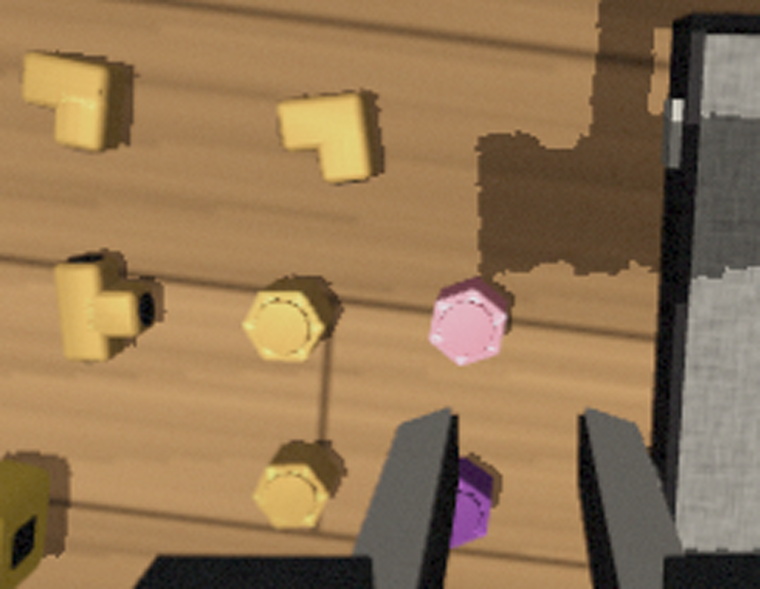

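The case model now matches (predicted rim corners within 4 px). Next I turn the jaws to lie along world x for the grasps and refit from above the fittings.

```bash
python3 -m crank '[{"offset":[0.01,-0.01,0],"spin":-7},{"offset":[0.02,-0.03,0],"spin":-14},{"offset":[0.03,-0.05,0],"spin":-21},{"offset":[0.04,-0.07,0],"spin":-28},{"offset":[0.05,-0.09,0],"spin":-35},{"offset":[0.06,-0.1,0],"spin":-42},{"offset":[0.06,-0.1,0],"spin":-49},{"offset":[0.06,-0.1,0],"spin":-56}]' 0.7
python3 -m crank '[{"offset":[0,0,0],"spin":-7},{"offset":[0,0,0],"spin":-14},{"offset":[0,0,0],"spin":-21},{"offset":[0,0,0],"spin":-28},{"offset":[0,0,0],"spin":-33},{"offset":[0,0,0],"spin":-33},{"offset":[0,0,0],"spin":-33},{"offset":[0,0,0],"spin":-33}]'
python3 - <<'E'
from fit import *
import fit as F
p=shot('wrist','w7.png')
s=manip.read_state();print(s['eef_pos'],np.degrees(s['eef_rot']))
hs=cv2.cvtColor(p['pixels'],cv2.COLOR_RGB2HSV)
U=px(p,[[442,-120,20],[447,-14,20],[550,-125,20],[542,-28,28],[630,-20,28]]).round().astype(int);print(U.tolist())
F.brass=lambda p:((hs[...,0]>=17)&(hs[...,0]<=33)&(hs[...,1]>100)&(hs[...,2]>110)).astype(np.uint8)
Y=[0,1.57,3.14,4.71]
for k,uv,y in zip(['elb','elb','tee','cap','cap'],U,[Y,Y,Y,[0,.5],[0,.5]]): 
    try: print(k,fit(p,k,uv,y))
    except Exception as e: print(k,e)
E
```

```text
clock: 16.45
eef_pos: [557.0, -18.4, 249.1]
eef_rot: [-3.135, -0.008, 2.283]
wrist_force: [-0.2, -0.5, 0.4]
finger_gap: 65.8
clock: 17.12
eef_pos: [557.0, -18.0, 249.0]
eef_rot: [-3.134, -0.009, 1.711]
wrist_force: [-0.5, 0.2, -0.4]
finger_gap: 66.0
[557.04280938 -18.09154233 248.983953  ] [-179.59640894   -0.48559045   97.99064242]
[[242, 226], [250, 159], [310, 238], [313, 178], [373, 181]]
elb (array([ 449. , -136.1]), np.float64(149.4), np.float64(0.779), 337)
elb (array([441.4, -11.4]), np.float64(284.1), np.float64(0.142), 607)
tee (array([ 550.4, -129.8]), np.float64(5.7), np.float64(0.214), 593)
cap (array([542.8, -30.7]), np.float64(70.1), np.float64(0.026), 506)
cap (array([632.5, -21.3]), np.float64(24.5), np.float64(0.074), 488)
```

View pics/w7.png

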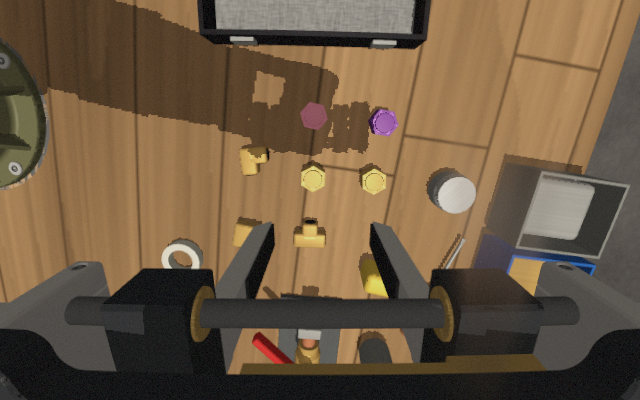

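Pink is at (313,116) and purple at (383,122). The brass fittings are at (313,178), (373,181), (252,158), (310,238) and (243,234), all where the fits put them. I'm starting with the far cap at (631,-20).

```bash
python3 -m crank '[{"offset":[0.03,0,-0.02],"spin":1},{"offset":[0.06,-0.002,-0.04],"spin":1},{"offset":[0.074,-0.002,-0.08],"spin":1},{"offset":[0.074,-0.002,-0.12],"spin":1},{"offset":[0.074,-0.002,-0.16],"spin":1},{"offset":[0.074,-0.002,-0.2],"spin":1},{"offset":[0.074,-0.002,-0.23],"spin":1},{"offset":[0.074,-0.002,-0.242],"spin":1}]'
python3 -m crank '[{"offset":[0,0,0],"spin":0},{"offset":[0,0,0],"spin":0},{"offset":[0,0,0],"spin":0},{"offset":[0,0,0],"spin":0},{"offset":[0,0,0],"spin":0},{"offset":[0,0,0],"spin":0},{"offset":[0,0,0],"spin":0},{"offset":[0,0,0],"spin":0}]' 0.2 40
python3 - <<'E'
from h import *
c=np.array([506.7,253]);y=np.radians(96.6);R=np.array([[np.cos(y),-np.sin(y)],[np.sin(y),np.cos(y)]])
for s in [(-68,-90),(-68,0),(-68,90),(-20,-45),(-20,45)]: print(s,(c+R@s).round())
E
```

```text
clock: 17.83
eef_pos: [628.7, -19.8, 2.2]
eef_rot: [-3.128, -0.01, 1.729]
wrist_force: [0.2, -0.0, -0.6]
finger_gap: 66.0
clock: 18.5
eef_pos: [629.7, -19.8, 3.8]
eef_rot: [-3.131, -0.009, 1.73]
wrist_force: [0.0, -0.2, 6.7]
finger_gap: 33.9
(-68, -90) [604. 196.]
(-68, 0) [515. 185.]
(-68, 90) [425. 175.]
(-20, -45) [554. 238.]
(-20, 45) [464. 228.]
```

```bash
python3 -m crank '[{"offset":[0,0,0.03],"spin":0},{"offset":[0,0.01,0.07],"spin":0},{"offset":[0,0.03,0.1],"spin":0},{"offset":[-0.005,0.07,0.11],"spin":0},{"offset":[-0.01,0.11,0.11],"spin":-2},{"offset":[-0.02,0.15,0.11],"spin":-2},{"offset":[-0.026,0.19,0.11],"spin":-2},{"offset":[-0.026,0.218,0.11],"spin":-2}]'
python3 -m crank '[{"offset":[0,0,0],"spin":0},{"offset":[0,0,-0.02],"spin":0},{"offset":[0,0,-0.04],"spin":0},{"offset":[0,0,-0.06],"spin":0},{"offset":[0,0,-0.08],"spin":0},{"offset":[0,0,-0.095],"spin":0},{"offset":[0,0,-0.1],"spin":0},{"offset":[0,0,-0.1],"spin":0}]'
```

```text
clock: 19.17
eef_pos: [602.3, 201.4, 114.5]
eef_rot: [-3.131, -0.01, 1.696]
wrist_force: [0.4, 0.3, -1.9]
finger_gap: 33.9
clock: 19.83
eef_pos: [601.7, 200.9, 13.6]
eef_rot: [-3.129, -0.009, 1.696]
wrist_force: [-1.2, -0.2, -1.3]
finger_gap: 33.8
```

```bash
python3 -m crank '[{"offset":[0,0,0],"spin":0},{"offset":[0,0,0],"spin":0},{"offset":[0,0,0.0],"spin":0},{"offset":[0,0,0.03],"spin":0},{"offset":[0,0,0.07],"spin":0},{"offset":[0,-0.01,0.1],"spin":0},{"offset":[-0.01,-0.05,0.12],"spin":0},{"offset":[-0.02,-0.09,0.12],"spin":0}]' 0.6
python3 -m crank '[{"offset":[-0.01,-0.04,0],"spin":2},{"offset":[-0.02,-0.08,0],"spin":2},{"offset":[-0.03,-0.12,0],"spin":2},{"offset":[-0.039,-0.141,0],"spin":2},{"offset":[-0.039,-0.141,-0.01],"spin":2},{"offset":[-0.039,-0.141,-0.01],"spin":2},{"offset":[-0.039,-0.141,-0.02],"spin":2},{"offset":[-0.039,-0.141,-0.02],"spin":2}]'
python3 - <<'E'
from fit import *
import fit as F
p=shot('wrist')
s=manip.read_state();print(s['eef_pos'],np.degrees(s['eef_rot']))
hs=cv2.cvtColor(p['pixels'],cv2.COLOR_RGB2HSV)
U=px(p,[[542,-29,28]]).round().astype(int);print(U.tolist())
F.brass=lambda p:((hs[...,0]>=17)&(hs[...,0]<=33)&(hs[...,1]>100)&(hs[...,2]>110)).astype(np.uint8)
print(fit(p,'cap',U[0],[0,.5]))
E
```

```text
clock: 20.5
eef_pos: [584.0, 114.6, 138.5]
eef_rot: [-3.137, -0.01, 1.699]
wrist_force: [1.3, -0.2, 0.4]
finger_gap: 56.9
clock: 21.17
eef_pos: [544.7, -25.3, 117.1]
eef_rot: [-3.135, -0.01, 1.735]
wrist_force: [-0.5, -0.1, -0.6]
finger_gap: 56.6
[544.81398717 -25.32009603 117.68910284] [-179.65003378   -0.57599657   99.42142545]
[[320, 201]]
(array([542.9, -31.4]), np.float64(6.3), np.float64(0.11), 973)
```

Cap1 is at (542.5,-30), so I descend 114 mm and shift (-2,-5).

```bash
python3 -m crank '[{"offset":[-0.002,-0.005,-0.03],"spin":0},{"offset":[-0.002,-0.005,-0.06],"spin":0},{"offset":[-0.002,-0.005,-0.09],"spin":0},{"offset":[-0.002,-0.005,-0.112],"spin":0},{"offset":[-0.002,-0.005,-0.112],"spin":0},{"offset":[-0.002,-0.005,-0.112],"spin":0},{"offset":[-0.002,-0.005,-0.112],"spin":0},{"offset":[-0.002,-0.005,-0.112],"spin":0}]'
python3 -m crank '[{"offset":[0,0,0],"spin":0},{"offset":[0,0,0],"spin":0},{"offset":[0,0,0],"spin":0},{"offset":[0,0,0],"spin":0},{"offset":[0,0,0],"spin":0},{"offset":[0,0,0],"spin":0},{"offset":[0,0,0],"spin":0},{"offset":[0,0,0.02],"spin":0}]' 0.2 40
python3 -m crank '[{"offset":[0,0.0,0.04],"spin":0},{"offset":[0,0.02,0.08],"spin":0},{"offset":[0,0.05,0.09],"spin":0},{"offset":[0,0.09,0.09],"spin":-2},{"offset":[-0.005,0.13,0.09],"spin":-2},{"offset":[-0.01,0.17,0.09],"spin":-2},{"offset":[-0.02,0.2,0.09],"spin":-2},{"offset":[-0.027,0.218,0.09],"spin":-2}]'
```

```text
clock: 21.88
eef_pos: [543.6, -30.1, 7.3]
eef_rot: [-3.137, -0.009, 1.736]
wrist_force: [0.5, -0.3, -0.3]
finger_gap: 56.3
clock: 22.55
eef_pos: [541.8, -29.9, 24.6]
eef_rot: [-3.132, -0.011, 1.736]
wrist_force: [-1.0, 0.6, -1.4]
finger_gap: 33.8
clock: 23.22
eef_pos: [513.5, 190.9, 114.2]
eef_rot: [-3.132, -0.011, 1.703]
wrist_force: [0.6, 0.9, -0.8]
finger_gap: 34.2
```

```bash
python3 -m crank '[{"offset":[0,0,-0.02],"spin":0},{"offset":[0,0,-0.04],"spin":0},{"offset":[0,0,-0.06],"spin":0},{"offset":[0,0,-0.08],"spin":0},{"offset":[0,0,-0.095],"spin":0},{"offset":[0,0,-0.098],"spin":0},{"offset":[0,0,-0.098],"spin":0},{"offset":[0,0,-0.098],"spin":0}]'
python3 -m crank '[{"offset":[0,0,0],"spin":0},{"offset":[0,0,0],"spin":0},{"offset":[0,0,0.0],"spin":0},{"offset":[0,0,0.03],"spin":0},{"offset":[0,0,0.07],"spin":0},{"offset":[0,-0.01,0.1],"spin":0},{"offset":[0,-0.05,0.12],"spin":0},{"offset":[0.01,-0.09,0.12],"spin":0}]' 0.6
python3 -m crank '[{"offset":[0.01,-0.04,0],"spin":0},{"offset":[0.02,-0.08,0],"spin":0},{"offset":[0.025,-0.12,0],"spin":0},{"offset":[0.03,-0.16,0],"spin":0},{"offset":[0.03,-0.2,0],"spin":0},{"offset":[0.03,-0.22,0],"spin":0},{"offset":[0.03,-0.22,0],"spin":0},{"offset":[0.03,-0.22,0],"spin":0}]' 0.85
python3 - <<'E'
from fit import *
import fit as F
p=shot('wrist','w8.png')
s=manip.read_state();print(s['eef_pos'],np.degrees(s['eef_rot']))
hs=cv2.cvtColor(p['pixels'],cv2.COLOR_RGB2HSV)
U=px(p,[[550,-130,24],[442,-128,24]]).round().astype(int);print(U.tolist())
F.brass=lambda p:((hs[...,0]>=17)&(hs[...,0]<=33)&(hs[...,1]>100)&(hs[...,2]>110)).astype(np.uint8)
print(fit(p,'tee',U[0],[0,1.57,3.14,4.71]))
E
```

```text
clock: 23.88
eef_pos: [513.9, 191.0, 16.9]
eef_rot: [-3.132, -0.011, 1.703]
wrist_force: [-0.2, -0.7, -0.7]
finger_gap: 34.0
clock: 24.55
eef_pos: [524.2, 103.6, 141.5]
eef_rot: [-3.139, -0.011, 1.706]
wrist_force: [0.2, -0.5, 0.7]
finger_gap: 56.7
clock: 25.22
eef_pos: [554.1, -117.1, 141.7]
eef_rot: [-3.139, -0.011, 1.704]
wrist_force: [-0.4, 0.5, 0.6]
finger_gap: 79.7
[ 554.16035269 -116.03603257  141.73542822] [-179.87362821   -0.65842431   97.72185712]
[[318, 202], [220, 188]]
(array([ 549.6, -129.6]), np.float64(0.9), np.float64(0.17), 1165)
```

View pics/w8.png

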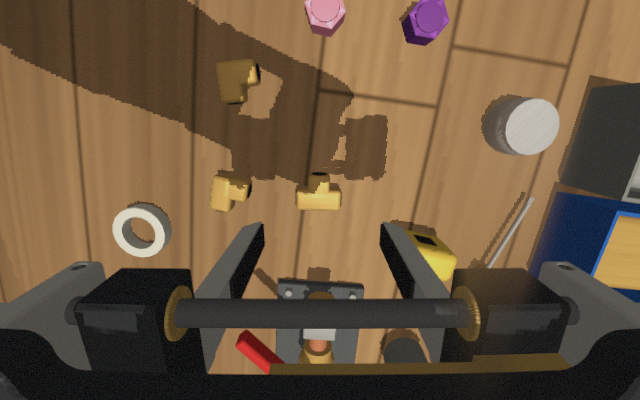

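```bash
python3 -m crank '[{"offset":[-0.004,-0.014,-0.03],"spin":0},{"offset":[-0.004,-0.014,-0.06],"spin":0},{"offset":[-0.004,-0.014,-0.09],"spin":0},{"offset":[-0.004,-0.014,-0.12],"spin":0},{"offset":[-0.004,-0.014,-0.136],"spin":0},{"offset":[-0.004,-0.014,-0.136],"spin":0},{"offset":[-0.004,-0.014,-0.136],"spin":0},{"offset":[-0.004,-0.014,-0.136],"spin":0}]'
python3 -m crank '[{"offset":[0,0,0],"spin":0},{"offset":[0,0,0],"spin":0},{"offset":[0,0,0],"spin":0},{"offset":[0,0,0],"spin":0},{"offset":[0,0,0],"spin":0},{"offset":[0,0,0],"spin":0},{"offset":[0,0,0],"spin":0},{"offset":[0,0,0.02],"spin":0}]' 0.35 40
python3 -m crank '[{"offset":[0,0.0,0.04],"spin":0},{"offset":[0,0.02,0.08],"spin":0},{"offset":[0,0.06,0.09],"spin":0},{"offset":[0,0.1,0.09],"spin":0},{"offset":[0,0.14,0.09],"spin":0},{"offset":[0,0.18,0.09],"spin":0},{"offset":[0,0.22,0.09],"spin":0},{"offset":[0,0.26,0.09],"spin":0}]'
```

```text
clock: 25.93
eef_pos: [551.0, -129.5, 7.3]
eef_rot: [-3.141, -0.011, 1.707]
wrist_force: [0.6, 0.4, -0.2]
finger_gap: 79.8
clock: 26.6
eef_pos: [549.2, -128.9, 24.4]
eef_rot: [-3.136, -0.013, 1.707]
wrist_force: [0.3, -0.4, -2.0]
finger_gap: 49.8
clock: 27.27
eef_pos: [548.6, 132.9, 114.2]
eef_rot: [-3.136, -0.013, 1.706]
wrist_force: [1.1, -0.9, -1.9]
finger_gap: 49.6
```

```bash
python3 -m crank '[{"offset":[-0.03,0.03,0],"spin":0},{"offset":[-0.06,0.06,0],"spin":-1},{"offset":[-0.086,0.088,0],"spin":-1},{"offset":[-0.086,0.088,0],"spin":-1},{"offset":[-0.086,0.088,-0.02],"spin":-1},{"offset":[-0.086,0.088,-0.04],"spin":-1},{"offset":[-0.086,0.088,-0.06],"spin":-1},{"offset":[-0.086,0.088,-0.06],"spin":-1}]'
python3 -m crank '[{"offset":[0,0,-0.01],"spin":0},{"offset":[0,0,-0.02],"spin":0},{"offset":[0,0,-0.03],"spin":0},{"offset":[0,0,-0.038],"spin":0},{"offset":[0,0,-0.038],"spin":0},{"offset":[0,0,-0.038],"spin":0},{"offset":[0,0,-0.038],"spin":0},{"offset":[0,0,-0.038],"spin":0}]'
```

```text
clock: 27.93
eef_pos: [460.7, 220.1, 50.8]
eef_rot: [-3.13, -0.011, 1.689]
wrist_force: [-1.7, 0.7, -3.1]
finger_gap: 50.1
clock: 28.6
eef_pos: [460.7, 220.2, 12.8]
eef_rot: [-3.13, -0.012, 1.689]
wrist_force: [-0.6, -0.6, -1.3]
finger_gap: 49.7
```

```bash
python3 -m crank '[{"offset":[0,0,0],"spin":0},{"offset":[0,0,0],"spin":0},{"offset":[0,0,0.0],"spin":0},{"offset":[0,0,0.03],"spin":0},{"offset":[0,0,0.07],"spin":0},{"offset":[0,-0.01,0.1],"spin":0},{"offset":[0,-0.05,0.12],"spin":0},{"offset":[0,-0.09,0.12],"spin":0}]' 0.66
python3 -m crank '[{"offset":[0,-0.04,0],"spin":3},{"offset":[0,-0.08,0],"spin":7},{"offset":[-0.011,-0.12,0],"spin":7},{"offset":[-0.011,-0.13,0],"spin":7},{"offset":[-0.011,-0.13,0],"spin":7},{"offset":[-0.011,-0.13,0],"spin":7},{"offset":[-0.011,-0.13,0],"spin":7},{"offset":[-0.011,-0.13,0],"spin":7}]'
python3 - <<'E'
from fit import *
import fit as F
p=shot('wrist','w9.png')
s=manip.read_state();print(s['eef_pos'],np.degrees(s['eef_rot']))
hs=cv2.cvtColor(p['pixels'],cv2.COLOR_RGB2HSV)
U=px(p,[[444,-11,24],[442,-128,24]]).round().astype(int);print(U.tolist())
F.brass=lambda p:((hs[...,0]>=17)&(hs[...,0]<=33)&(hs[...,1]>100)&(hs[...,2]>90)).astype(np.uint8)
for u in U: 
  try: print(fit(p,'elb',u,[0,1.57,3.14,4.71]))
  except Exception as e: print(e)
E
```

```text
clock: 29.27
eef_pos: [462.1, 131.6, 136.7]
eef_rot: [-3.137, -0.012, 1.692]
wrist_force: [1.5, -0.9, 0.4]
finger_gap: 61.7
clock: 29.93
eef_pos: [451.3, 2.8, 136.6]
eef_rot: [-3.137, -0.012, 1.816]
wrist_force: [-0.6, 0.4, 0.1]
finger_gap: 61.7
[451.25686842   2.70589947 136.59432713] [-179.71350643   -0.69986633  104.04235427]
[[314, 203], [289, 294]]
(array([442.5,  -9.8]), np.float64(282.0), np.float64(0.045), 1169)
(array([ 441.6, -128.7]), np.float64(359.8), np.float64(0.543), 699)
```

```bash
python3 -m crank '[{"offset":[-0.001,-0.011,-0.03],"spin":-2},{"offset":[-0.001,-0.011,-0.06],"spin":-2},{"offset":[-0.001,-0.011,-0.09],"spin":-2},{"offset":[-0.001,-0.011,-0.12],"spin":-2},{"offset":[-0.001,-0.011,-0.13],"spin":-2},{"offset":[-0.001,-0.011,-0.13],"spin":-2},{"offset":[-0.001,-0.011,-0.13],"spin":-2},{"offset":[-0.001,-0.011,-0.13],"spin":-2}]'
python3 -m crank '[{"offset":[0,0,0],"spin":0},{"offset":[0,0,0],"spin":0},{"offset":[0,0,0],"spin":0},{"offset":[0,0,0],"spin":0},{"offset":[0,0,0],"spin":0},{"offset":[0,0,0],"spin":0},{"offset":[0,0,0],"spin":0},{"offset":[0,0,0.02],"spin":0}]' 0.25 40
python3 -m crank '[{"offset":[0,0.0,0.04],"spin":0},{"offset":[0.02,0.02,0.08],"spin":0},{"offset":[0.03,0.05,0.09],"spin":0},{"offset":[0.04,0.09,0.09],"spin":-2},{"offset":[0.05,0.13,0.09],"spin":-4},{"offset":[0.06,0.17,0.09],"spin":-5},{"offset":[0.07,0.21,0.09],"spin":-5},{"offset":[0.09,0.24,0.09],"spin":-5}]'
```

```text
clock: 30.65
eef_pos: [451.3, -8.1, 8.1]
eef_rot: [-3.139, -0.012, 1.782]
wrist_force: [0.4, -0.1, 0.7]
finger_gap: 62.3
clock: 31.32
eef_pos: [449.6, -8.0, 26.1]
eef_rot: [-3.134, -0.013, 1.781]
wrist_force: [0.3, -0.7, -0.9]
finger_gap: 39.7
clock: 31.98
eef_pos: [538.6, 235.1, 116.1]
eef_rot: [-3.134, -0.013, 1.696]
wrist_force: [-0.2, -0.1, -1.5]
finger_gap: 39.7
```

```bash
python3 -m crank '[{"offset":[0.0135,0.007,0],"spin":0},{"offset":[0.0135,0.007,-0.02],"spin":0},{"offset":[0.0135,0.007,-0.04],"spin":0},{"offset":[0.0135,0.007,-0.06],"spin":0},{"offset":[0.0135,0.007,-0.08],"spin":0},{"offset":[0.0135,0.007,-0.095],"spin":0},{"offset":[0.0135,0.007,-0.102],"spin":0},{"offset":[0.0135,0.007,-0.102],"spin":0}]'
python3 -m crank '[{"offset":[0,0,0],"spin":0},{"offset":[0,0,0],"spin":0},{"offset":[0,0,0.0],"spin":0},{"offset":[0,0,0.03],"spin":0},{"offset":[0,0,0.07],"spin":0},{"offset":[0,-0.01,0.1],"spin":0},{"offset":[0,-0.05,0.12],"spin":0},{"offset":[-0.02,-0.09,0.12],"spin":0}]' 0.6
python3 -m crank '[{"offset":[-0.02,-0.04,0],"spin":0},{"offset":[-0.03,-0.08,0],"spin":-3},{"offset":[-0.04,-0.12,0],"spin":-6},{"offset":[-0.05,-0.16,0],"spin":-9},{"offset":[-0.06,-0.2,0],"spin":-9},{"offset":[-0.07,-0.24,0],"spin":-9},{"offset":[-0.08,-0.27,0],"spin":-9},{"offset":[-0.08,-0.27,0],"spin":-9}]' 0.68
python3 - <<'E'
from fit import *
import fit as F
p=shot('wrist','w10.png')
s=manip.read_state();print(s['eef_pos'],np.degrees(s['eef_rot']))
hs=cv2.cvtColor(p['pixels'],cv2.COLOR_RGB2HSV)
U=px(p,[[444,-128,24]]).round().astype(int);print(U.tolist())
F.brass=lambda p:((hs[...,0]>=17)&(hs[...,0]<=33)&(hs[...,1]>100)&(hs[...,2]>90)).astype(np.uint8)
for u in U: print(fit(p,'elb',u,[0,1.57,3.14,4.71]))
E
```

```text
clock: 32.65
eef_pos: [551.6, 242.0, 13.9]
eef_rot: [-3.132, -0.013, 1.696]
wrist_force: [-0.0, -1.0, -1.6]
finger_gap: 39.6
clock: 33.32
eef_pos: [536.5, 157.0, 138.0]
eef_rot: [-3.139, -0.013, 1.697]
wrist_force: [1.9, -1.1, -0.4]
finger_gap: 56.2
clock: 33.98
eef_pos: [455.2, -117.2, 138.3]
eef_rot: [-3.14, -0.012, 1.536]
wrist_force: [0.5, 0.3, -0.4]
finger_gap: 64.1
[ 455.97382658 -115.15681669  138.28595921] [-179.90503937   -0.74897308   88.02326551]
[[313, 202]]
(array([ 442.6, -128.1]), np.float64(266.1), np.float64(0.041), 1174)
```

```bash
python3 -m crank '[{"offset":[-0.005,-0.013,-0.03],"spin":-2},{"offset":[-0.005,-0.013,-0.06],"spin":-2},{"offset":[-0.005,-0.013,-0.09],"spin":-2},{"offset":[-0.005,-0.013,-0.12],"spin":-2},{"offset":[-0.005,-0.013,-0.131],"spin":-2},{"offset":[-0.005,-0.013,-0.131],"spin":-2},{"offset":[-0.005,-0.013,-0.131],"spin":-2},{"offset":[-0.005,-0.013,-0.131],"spin":-2}]'
python3 -m crank '[{"offset":[0,0,0],"spin":0},{"offset":[0,0,0],"spin":0},{"offset":[0,0,0],"spin":0},{"offset":[0,0,0],"spin":0},{"offset":[0,0,0],"spin":0},{"offset":[0,0,0],"spin":0},{"offset":[0,0,0],"spin":0},{"offset":[0,0,0.02],"spin":0}]' 0.25 40
python3 -m crank '[{"offset":[0,0.0,0.04],"spin":0},{"offset":[0,0.02,0.08],"spin":0},{"offset":[0,0.06,0.09],"spin":2},{"offset":[0,0.1,0.09],"spin":5},{"offset":[0,0.14,0.09],"spin":8},{"offset":[0,0.18,0.09],"spin":10.5},{"offset":[0,0.22,0.09],"spin":10.5},{"offset":[0,0.26,0.09],"spin":10.5}]'
```

```text
clock: 34.7
eef_pos: [452.0, -128.2, 8.9]
eef_rot: [3.141, -0.012, 1.502]
wrist_force: [0.6, 0.3, 0.8]
finger_gap: 63.8
clock: 35.37
eef_pos: [450.4, -127.6, 26.7]
eef_rot: [-3.138, -0.014, 1.502]
wrist_force: [-0.3, -1.3, -1.9]
finger_gap: 39.7
clock: 36.03
eef_pos: [449.9, 134.3, 116.9]
eef_rot: [-3.138, -0.014, 1.685]
wrist_force: [1.1, -0.3, -1.5]
finger_gap: 39.3
```

Now to (452,185), with a look before lowering.

```bash
python3 -m crank '[{"offset":[0.002,0.03,0],"spin":0},{"offset":[0.002,0.051,0],"spin":0},{"offset":[0.002,0.051,0],"spin":0},{"offset":[0.002,0.051,0],"spin":0},{"offset":[0.002,0.051,0],"spin":0},{"offset":[0.002,0.051,0],"spin":0},{"offset":[0.002,0.051,0],"spin":0},{"offset":[0.002,0.051,0],"spin":0}]'
python3 - <<'E'
from h import *
p=shot('wrist','w11.png')
E
```

```text
clock: 36.7
eef_pos: [452.0, 184.6, 116.9]
eef_rot: [-3.138, -0.014, 1.684]
wrist_force: [0.4, -0.2, -0.2]
finger_gap: 39.7
```

View pics/w11.png

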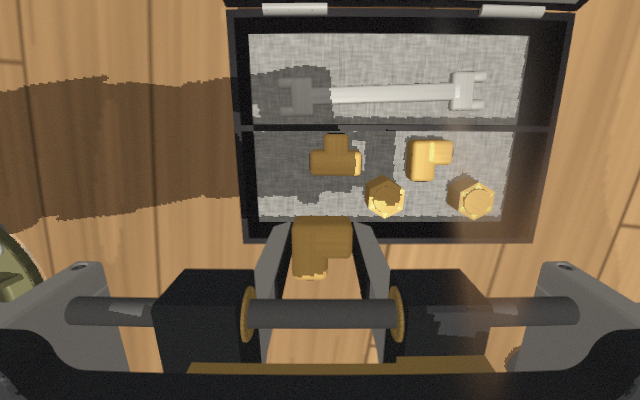

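Run:
```python
from h import *
p=shot('wrist')
c=np.array([506.7,253]);y=np.radians(96.6);R=np.array([[np.cos(y),-np.sin(y)],[np.sin(y),np.cos(y)]])
for q in [(-100,140),(-100,-140),(100,140),(100,-140),(5.5,134),(10.5,-134)]: print(q,px(p,np.r_[c+R@q,50]).round().tolist())
```

```text
(-100, 140) [[242.0, 244.0]]
(-100, -140) [[533.0, 243.0]]
(100, 140) [[224.0, 8.0]]
(100, -140) [[576.0, 11.0]]
(5.5, 134) [[240.0, 131.0]]
(10.5, -134) [[549.0, 125.0]]
```

The model matches within about 3 px, so I lower the last elbow.

```bash
python3 -m crank '[{"offset":[0,0.001,-0.02],"spin":0},{"offset":[0,0.001,-0.04],"spin":0},{"offset":[0,0.001,-0.06],"spin":0},{"offset":[0,0.001,-0.08],"spin":0},{"offset":[0,0.001,-0.095],"spin":0},{"offset":[0,0.001,-0.102],"spin":0},{"offset":[0,0.001,-0.102],"spin":0},{"offset":[0,0.001,-0.102],"spin":0}]'
python3 -m crank '[{"offset":[0,0,0],"spin":0},{"offset":[0,0,0],"spin":0},{"offset":[0,0,0.0],"spin":0},{"offset":[0,0,0.03],"spin":0},{"offset":[0,0,0.07],"spin":0},{"offset":[0,-0.01,0.1],"spin":0},{"offset":[0,-0.05,0.12],"spin":0},{"offset":[0,-0.09,0.14],"spin":0}]' 0.52
python3 -m crank '[{"offset":[0.02,-0.03,0.03],"spin":0},{"offset":[0.04,-0.06,0.05],"spin":0},{"offset":[0.05,-0.06,0.05],"spin":0},{"offset":[0.05,-0.06,0.05],"spin":0},{"offset":[0.05,-0.06,0.05],"spin":0},{"offset":[0.05,-0.06,0.05],"spin":0},{"offset":[0.05,-0.06,0.05],"spin":0},{"offset":[0.05,-0.06,0.05],"spin":0}]' 0
python3 - <<'E'
from h import *
p=shot('top');q=shot('wrist')
a=cv2.resize(p['pixels'][135:290,120:455,::-1],(800,370));b=cv2.resize(q['pixels'][:180,120:600,::-1],None,fx=1.28,fy=1.28)
m=np.zeros((600,800,3),np.uint8);m[:370]=a;m[370:,:b.shape[1]]=b[:230];cv2.imwrite('pics/w12.png',m)
E
```

```text
clock: 37.47
eef_pos: [452.1, 185.7, 15.1]
eef_rot: [-3.138, -0.014, 1.684]
wrist_force: [0.3, 0.1, -1.5]
finger_gap: 39.5
clock: 38.13
eef_pos: [452.1, 100.9, 154.1]
eef_rot: [-3.14, -0.014, 1.687]
wrist_force: [1.1, -0.1, -0.6]
finger_gap: 49.0
clock: 38.8
eef_pos: [501.4, 41.6, 203.7]
eef_rot: [-3.139, -0.014, 1.688]
wrist_force: [0.2, 0.4, 0.5]
finger_gap: 1.1
```

View pics/w12.png

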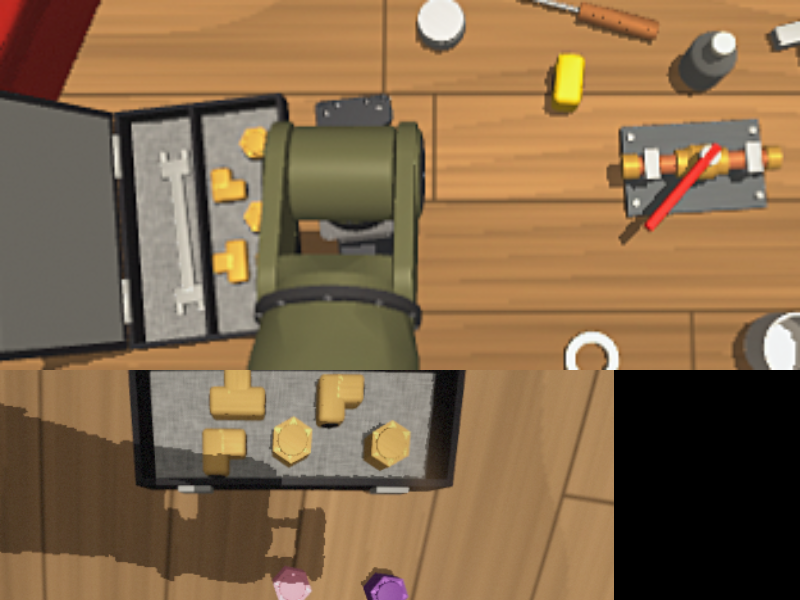

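Everything is in: the spanner in the tool trough, and 2 caps, 2 elbows and the tee flat in the wide trough. The lever is still at half open and the look-alikes are in place. Next I go over the lid and behind it with the fingers shut.

```bash
python3 -m crank '[{"offset":[0,0,0.04],"spin":0},{"offset":[0,0.01,0.08],"spin":0},{"offset":[0,0.03,0.105],"spin":0},{"offset":[0,0.07,0.105],"spin":0},{"offset":[-0.002,0.11,0.105],"spin":0},{"offset":[-0.005,0.15,0.105],"spin":0},{"offset":[-0.008,0.19,0.105],"spin":0},{"offset":[-0.01,0.23,0.105],"spin":0}]' 0 40
python3 -m crank '[{"offset":[0,0.04,0],"spin":0},{"offset":[0,0.08,0],"spin":0},{"offset":[-0.005,0.12,0],"spin":0},{"offset":[-0.01,0.16,0],"spin":0},{"offset":[-0.01,0.2,0],"spin":0},{"offset":[-0.01,0.213,0],"spin":0},{"offset":[-0.01,0.213,0],"spin":0},{"offset":[-0.01,0.213,0],"spin":0}]'
python3 - <<'E'
from h import *
s=manip.read_state();print(s['joints'],s['wrist_force'])
p=shot('top')
c=np.array([506.7,253]);y=np.radians(96.6);R=np.array([[np.cos(y),-np.sin(y)],[np.sin(y),np.cos(y)]])
print(R.T@(s['eef_pos'][:2]-c))
for a in (1.95,2.0,2.05,2.1): print(a,px(p,[np.r_[c+R@[100-200*np.cos(a),s*140],50.5+200*np.sin(a)] for s in(-1,1)]).round(1).tolist())
cv2.imwrite('pics/w13.png',cv2.resize(p['pixels'][130:310,50:260,::-1],None,fx=3,fy=3,interpolation=cv2.INTER_CUBIC))
E
```

```text
clock: 39.57
eef_pos: [490.8, 273.5, 309.0]
eef_rot: [-3.139, -0.014, 1.688]
wrist_force: [1.2, -0.8, 0.3]
finger_gap: 0.6
clock: 40.23
eef_pos: [480.4, 487.0, 308.1]
eef_rot: [-3.139, -0.013, 1.689]
wrist_force: [-1.0, -0.1, 1.5]
finger_gap: 0.6
[0.73378288 0.57908208 0.89503344 0.01251862 1.66240627 0.6163352 ] [-0.97460254 -0.13423118  1.54153836]
[235.47247341  -0.73398926]
1.95 [[111.5, 170.9], [117.1, 287.2]]
2.0 [[108.6, 171.7], [114.1, 287.6]]
2.05 [[105.8, 172.5], [111.2, 287.9]]
2.1 [[103.3, 173.3], [108.5, 288.2]]
```

View pics/w13.png

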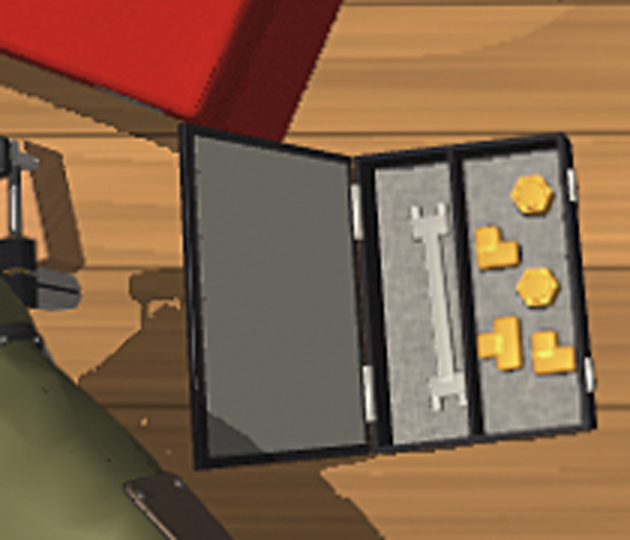

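The lid stands at about 1.97 rad and the fingers are behind it. I lower them and push it forward.

```bash
python3 -m crank '[{"offset":[0,0,-0.03],"spin":0},{"offset":[0,0,-0.06],"spin":0},{"offset":[0,0,-0.09],"spin":0},{"offset":[0,0,-0.11],"spin":0},{"offset":[0,-0.01,-0.11],"spin":0},{"offset":[0.002,-0.02,-0.11],"spin":0},{"offset":[0.003,-0.03,-0.11],"spin":0},{"offset":[0.003,-0.03,-0.11],"spin":0}]'
python3 -m crank '[{"offset":[0.001,-0.01,0],"spin":0},{"offset":[0.002,-0.02,0],"spin":0},{"offset":[0.003,-0.03,0],"spin":0},{"offset":[0.005,-0.04,0],"spin":0},{"offset":[0.006,-0.05,0],"spin":0},{"offset":[0.007,-0.06,0],"spin":0},{"offset":[0.009,-0.075,0],"spin":0},{"offset":[0.01,-0.088,0],"spin":0}]'
```

```text
clock: 40.95
eef_pos: [484.9, 454.1, 200.5]
eef_rot: [-3.141, -0.014, 1.686]
wrist_force: [0.4, 0.2, -0.6]
finger_gap: 0.7
clock: 41.62
eef_pos: [495.0, 364.7, 200.3]
eef_rot: [-3.141, -0.014, 1.686]
wrist_force: [1.9, 3.6, 2.2]
finger_gap: 0.8
```

```bash
python3 -m crank '[{"offset":[0.002,-0.017,0],"spin":0},{"offset":[0.004,-0.035,-0.003],"spin":0},{"offset":[0.006,-0.054,-0.009],"spin":0},{"offset":[0.008,-0.073,-0.016],"spin":0},{"offset":[0.01,-0.09,-0.026],"spin":0},{"offset":[0.012,-0.106,-0.038],"spin":0},{"offset":[0.014,-0.121,-0.052],"spin":0},{"offset":[0.015,-0.134,-0.068],"spin":0}]'
```

```text
clock: 42.28
eef_pos: [510.0, 228.9, 131.8]
eef_rot: [-3.141, -0.014, 1.685]
wrist_force: [0.5, 1.5, 1.4]
finger_gap: 0.5
```

```bash
python3 -m crank '[{"offset":[0.001,-0.01,-0.018],"spin":0},{"offset":[0.002,-0.018,-0.036],"spin":0},{"offset":[0.002,-0.023,-0.054],"spin":0},{"offset":[0.003,-0.026,-0.066],"spin":0},{"offset":[0.003,-0.027,-0.071],"spin":0},{"offset":[0.003,-0.027,-0.073],"spin":0},{"offset":[0.003,-0.027,-0.073],"spin":0},{"offset":[0.003,-0.027,-0.073],"spin":0}]'
```

```text
clock: 42.95
eef_pos: [513.1, 201.9, 59.2]
eef_rot: [-3.141, -0.014, 1.685]
wrist_force: [-0.3, 0.3, -0.1]
finger_gap: 0.4
```

```bash
python3 -m crank '[{"offset":[0,0,-0.001],"spin":0},{"offset":[0,0,-0.002],"spin":0},{"offset":[0,0,-0.003],"spin":0},{"offset":[0,0,-0.004],"spin":0},{"offset":[0,0,-0.004],"spin":0},{"offset":[0,0,-0.004],"spin":0},{"offset":[0,0,-0.004],"spin":0},{"offset":[0,0,-0.004],"spin":0}]'
```

```text
clock: 43.62
eef_pos: [513.5, 202.0, 58.4]
eef_rot: [3.14, -0.014, 1.686]
wrist_force: [-16.3, -5.3, 36.6]
finger_gap: 0.5
```

The lid top stops firm at z=58.4 (58.5 expected) with 37 N on it. I retreat and check.

```bash
python3 -m crank '[{"offset":[0,0,0.03],"spin":0},{"offset":[0,0,0.07],"spin":0},{"offset":[0,-0.03,0.11],"spin":0},{"offset":[0,-0.07,0.14],"spin":0},{"offset":[-0.02,-0.11,0.14],"spin":0},{"offset":[-0.04,-0.15,0.14],"spin":0},{"offset":[-0.06,-0.19,0.14],"spin":0},{"offset":[-0.08,-0.23,0.14],"spin":0}]'
python3 -m crank '[{"offset":[-0.02,-0.04,0.02],"spin":0},{"offset":[-0.04,-0.08,0.02],"spin":0},{"offset":[-0.06,-0.12,0.02],"spin":0},{"offset":[-0.06,-0.16,0.02],"spin":0},{"offset":[-0.06,-0.18,0.02],"spin":0},{"offset":[-0.06,-0.18,0.02],"spin":0},{"offset":[-0.06,-0.18,0.02],"spin":0},{"offset":[-0.06,-0.18,0.02],"spin":0}]'
python3 - <<'E'
from h import *
p=shot('top');q=shot('scene')
c=np.array([506.7,253]);y=np.radians(96.6);R=np.array([[np.cos(y),-np.sin(y)],[np.sin(y),np.cos(y)]])
for n,i in(('top',p),('scene',q)): print(n,px(i,[np.r_[c+R@[-100,s*140],z] for s in(-1,1) for z in (50,58.5)]).round(1).tolist())
a=cv2.resize(p['pixels'][120:300,110:470,::-1],(600,300));b=cv2.resize(q['pixels'][150:350,180:580,::-1],(600,300),interpolation=cv2.INTER_CUBIC)
cv2.imwrite('pics/w14.png',np.r_[a,b]);print(manip.read_state()['wrist_force'])
E
```

```text
clock: 44.28
eef_pos: [443.4, -7.3, 198.7]
eef_rot: [3.139, -0.014, 1.687]
wrist_force: [0.9, -0.8, 0.1]
finger_gap: 0.5
clock: 44.95
eef_pos: [383.4, -186.8, 218.7]
eef_rot: [3.139, -0.014, 1.687]
wrist_force: [-0.3, 0.5, 0.3]
finger_gap: 0.6
top [[236.9, 173.9], [236.4, 173.2], [246.1, 273.2], [245.6, 273.2]]
scene [[380.6, 273.5], [381.0, 270.9], [406.7, 203.6], [407.2, 201.2]]
[ 0.34542846  0.01493027 -0.02263292]
```

View pics/w14.png

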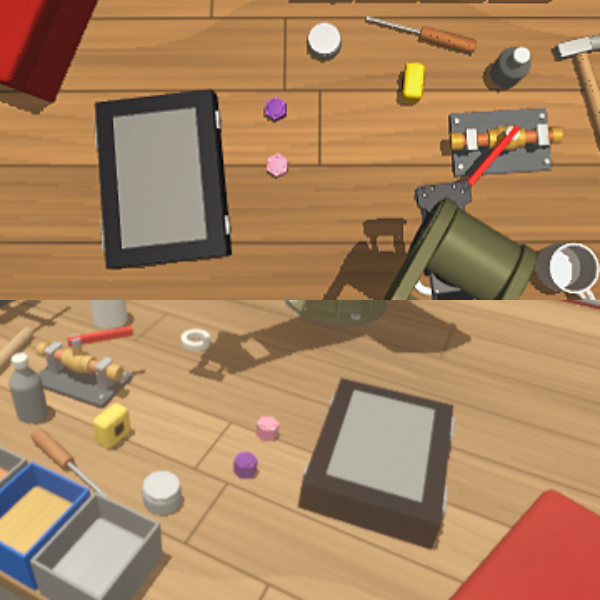

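The lid is shut flush, the lever is still diagonal, and the bystanders and look-alikes are where they were. Nothing is touching the robot, so I hand in.

```bash
python3 -c "
from cell import manip
print(manip.sign_off())"
```

```text
the job is handed in; nothing more can be done
None
```

The kit is packed, the lid is shut and the job is handed in at about 45 s on the robot's clock. No verdict was reported.

- **Valve:** I turned the lever to half open, measured at about 45°. It still showed diagonal in the last picture, though I did not measure it again there.
- **Packing:** the spanner lies flat in the tool trough. All five fittings (two caps, two elbows and the tee) lie in the wide trough, below the rim.
- **Lid:** before lowering the spanner I pushed the lid further back, to about 1.97 rad, to make room for the gripper. I then closed it; its top stopped firm at 58.4 mm (58.5 expected) under about 37 N of fingertip pressure, and the last pictures show it flush.
- **Left alone:** the pink and purple look-alikes and the bystanders that show in the last pictures stayed in place.

**Checks that disagreed:**
- My first case position from the top camera was about 6 mm off. I corrected it from the wrist camera before placing the spanner.
- Some of the early position fits for the fittings were poor. I took closer looks before gripping, except for the far cap and the tee. I gripped those on the earlier fits, and the jaws closed to 33.9 mm on the cap and 49.8 mm on the tee, as they should.
- I noticed no grip slip and no knocked fitting.

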